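Load a flanged bush on its mandrel and pin the keeper shut

TASK

Load the holding fixture: slip the flanged steel bush, flange down, over the upright shaft until it sits on the base plate, then swing the flat keeper strap over it as far as it goes. Take the lock pin out of its stand and push it down through the sloping eye of the keeper and the sloping lug beneath, until its collar is home on the eye. Let go of everything, and do not disturb the jar, the V-block or the pliers.

Things in the scene. Friction and masses are not known exactly. Their poses are not given: they have to be found in the camera images.
- fixture: Fixed holding fixture, dark steel base plate 210 x 110 x 12 mm. Origin at the centre of its underside, on the bench; z up, x along its length, away from the robot at yaw 0. On its centre line: the sloping lug at the near end (x -60 mm), the upright shaft (x +15 mm) and the keeper's grey hinge post (x +80 mm, 26 mm diameter, 73 mm high).
- shaft_top (a point): Centre of the top of the fixture's upright steel shaft: 24 mm diameter with a chamfered top, from the base plate's top face (12 mm above the bench) to 68 mm above the bench.
- lug: Grey sloping lug fixed to the fixture, 50 x 56 x 14 mm. Origin: mouth of its 15.5 mm through hole in its upper face, 57 mm above the bench; z = hole axis, pointing out, up and to the fixture's near end, 27 degrees from vertical; y level. With the keeper shut the eye lies parallel over it, its upper face 10 mm out along z, both holes in line. Free space below for the pin.
- keeper (a joint): Swing (rad) of the keeper about the upright hinge post: 0 = fully shut against its stop, strap over the shaft and eye over the lug; grows as the strap swings to the fixture's left (+y), up to 1.9. Steel strap 32 mm wide, 8 mm thick, underside 74 mm above the bench; the stiff hinge stays where it is left.
- keeper_knob (a point): Centre of the top of the black upright handle peg on the keeper strap: 16 mm diameter, 36 mm tall, its top 118 mm above the bench, 70 mm from the hinge axis (right over the shaft when shut).
- eye (a point): Centre of the upper mouth of the 15.5 mm hole in the keeper's sloping eye, an 8 mm thick plate 60 x 36 mm at the end of the strap, about 145 mm from the hinge axis.
- bush: Loose steel flanged bush standing flange down: body 54 mm diameter, flange at its lower end 66 mm diameter and 8 mm thick, 50 mm tall in all, through bore 27 mm, 0.25 kg. Origin at the centre of its underside, z up along the bore. On the shaft its underside rests on the base plate, 12 mm above the bench.
- pin: Loose steel lock pin, 97 mm long: shank 12 mm diameter, 50 mm long with tapered tip; collar 30 mm diameter, 5 mm thick; dark round grip 24 mm diameter, 42 mm long. Origin on the axis at the collar's underside; z points to the grip (5 to 47 mm along z), tip at -50 mm. Stands upright in the pin stand, collar resting on the stand's top, 58 mm above the bench.
- pin_tip (a point): Tip of the pin's shank.
- pin_stand: Fixed aluminium block 50 x 50 x 58 mm with two small feet and an upright 15.5 mm through hole in the middle, in which the pin is parked. Origin at the centre of its underside.
- pill_jar: Bystander: white lidded jar with two amber bands, 46 mm diameter, 56 mm tall, upright; origin at the centre of its underside.
- v_block: Bystander: grey V-block 45 x 45 x 34 mm; origin at the centre of its underside.
- pliers: Bystander: pliers with red handles, 140 mm long along their y axis, 42 mm wide, 11 mm high, lying flat; origin at the centre of the underside.
Mind the look-alikes: they are no part of the job. What is shaped like the pin but green or turquoise is not meant.

How it is judged:
By the outcome, as a careful person would: the job done as asked, in the order asked, and still so for the second after the job is handed in, with the robot touching nothing.
It also fails if it takes over 64 s, if anything falls off the work surface, if the arm or the gripper's body presses on something with over 40 N, if the wrist force passes 120 N, or if a joint passes its speed limit or range.

ROBOT

A 7-joint arm with a two-finger parallel gripper is mounted at the origin on a cart in front of the work surface, level with it; the furniture and walls round the work are solid. World frame = base frame: x ahead of the robot, y to its left, z up, the work surface at z = 0. Lengths are in m, angles in rad, forces in N, time in s.
With the tool pointing down it reaches from about 0.425 to 0.925 m from the base axis. Payload 6.8 kg.
Tool frame: the origin (TCP) lies at the very end of the fingers, on their centre line; the grasp point (between the pads) lies 19 mm behind it (bot.grasp_offset is the distance from the TCP to the grasp point, in m); z points along the fingers, y is the direction in which the jaws open and shut (so a half turn about z gives the same grasp; the last joint's range is limited). The gripper opens to 85 mm and grips with 20 to 120 N. Pads are 22 mm wide; open, the fingers measure 114 mm over their backs; the gripper's body (76 mm by 85 mm) begins 54 mm behind the grasp point. The pads swing forward as they close: fully open they stand 13 mm farther back than shut.
Start: joints at [0.993, 0.477, 0.022, 1.555, -0.011, 1.109, -0.083], TCP at [0.306, -0.602, 0.193] pointing down, gripper open.
Joint ranges: [-2.96, 2.96], [-0.34, 2.1], [-1.41, 1.46], [0.24, 2.44], [-1.37, 4.51], [0.17, 1.92], [-2.96, 2.96]. Speed limits (rad/s): [2.39, 2.39, 3.14, 3.14, 3.14, 3.14, 3.14].

INTERFACE

Orientations are given as a unit quaternion [w, x, y, z].
In Python, from station import monitor, cams, bot, finder gives the robot as it stands.
- The arm moves only by the tool jog_arm, never from a script. Its argument "plan" is a list of rows, each an object of numbers: "x", "y", "z": the shift along the tool's x, y, z as a fraction of full scale; "wx", "wy", "wz": the turn, a rotation vector about the tool's x, y, z as a fraction of full scale. A call has 1 to 12 rows; each row is the pose to reach, as a shift and turn from the pose measured when the call began, along the tool's axes at that moment, turning the shorter way round; what a row does not reach only later rows make up. Full scale, the value 1, is 20 cm for a shift and 180 degrees for a turn. A row lasts 1/12 s, in which the tool goes at most 41.7 mm and 7.16 degrees, less where a joint would pass 70% of its speed; a pose out of reach is approached as far as the arm can. A call with a number of a shift or a turn outside -1 to 1 is refused whole. A call with a gripper value outside its range is refused whole. "hand" is the opening, from -1 (shut) to 1 (fully open), set as the call begins (left out, the last holds). The fingers move at their own pace and stop on an object; "grip_force" is the grip in N (left out, the last holds). Time passes only in rows, so rows that repeat a pose let the fingers close. It gives the time, the measured TCP pose, the force and the opening at its end, in the units of the state.
- monitor.get_obs(): the state, without advancing time (a new reading comes with each control period).
- cams.read_camera(name): name is "scene" or "top" or "wrist"; returns the picture (400x640x3 uint8, red, green, blue); there is no depth.
- cams.get_calibration(name): a dict with "fx", "fy", "cx", "cy" (pixels), "extrinsics" (4x4, takes a point from world to camera coordinates). Camera axes: x right, y down, z forward; pixel columns grow to the right and rows downward; lengths in m; the calibration is good to about 2 mm. The wrist camera is an equidistant fisheye: a pixel r from the principal point sees the ray r / f radians off the axis. A picture is of the moment at which its call begins: read the wrist's pose just before it. get_calibration takes no time and is no camera call; for the wrist camera it gives the pose at the moment of the call.
- bot.hand_in(): hands the job in, once; it reports no verdict.
Trained networks look in the newest picture that a camera, given by its name, has taken for a name from the list of things; names that differ only in an ending like _2 or _b are one class to them, and where a whole thing is asked for, a point or a joint stands for the part that bears it (a point fixed in the world has none). Each returns a list of dicts, best first, with "confidence" (0 to 1); they miss things now and then, are a little off and sometimes report something else, mostly with a low value. They report only what shows in the picture. A call takes as long as a camera call. They do not tell look-alikes from the thing itself.
- finder.find_in(camera, target): "bbox" ([left, top, width, height] in pixels, round what is visible of it).
- finder.place_of(camera, target): "location" ([column, row] in pixels: a listed point, or the origin of a listed thing).
The state is a dict: "t": time; "q": joint angles; "joint_vel": joint speeds; "joint_torque": joint torques, N m; "eef_pos": TCP position; "tool_rot": TCP orientation; "contact_force": force on the tool from outside, world axes, zero at the start; "torque": the same for the moment, N m; "gripper_width": opening from 0.0 (shut) to 1.0 (fully open).
Only numpy, scipy, OpenCV 4.12 (cv2) and the standard library are available. Lean on these libraries where they do the work, as an engineer would, in place of code of your own. Each camera call takes 0.05 s, during which the arm holds its last target. There are 200 camera calls.

## Working session

There is one attempt and no reset: what is moved stays moved. The work goes in short steps, Python scripts to look and compute and a tool call to move; the robot and the scene stay as the last step left them, time stands still between calls to the robot, and variables do not carry over. Pictures are saved under pics/ and viewed, about 8 in all and at most 12, crops included, and the job is handed in when it is done.

Besides the shell and the picture viewer there is one more tool, called by a JSON object that holds its "fn" and its "kwargs", one argument or row to a line. jog_arm: Moves the arm, as the interface text tells. Shift numbers are shares of 20 cm and turn numbers shares of 180 degrees, none past 1 either way. Its arguments: {"type":"object","properties":{"plan":{"type":"array","items":{"type":"object","properties":{"x":{"type":"number","minimum":-1,"maximum":1},"y":{"type":"number","minimum":-1,"maximum":1},"z":{"type":"number","minimum":-1,"maximum":1},"wx":{"type":"number","minimum":-1,"maximum":1},"wy":{"type":"number","minimum":-1,"maximum":1},"wz":{"type":"number","minimum":-1,"maximum":1}}}},"hand":{"type":"number"},"grip_force":{"type":"number"}},"required":["plan"]}

```bash
mkdir -p pics; ls; python3 - <<'E'
from station import monitor, cams, bot, finder
import cv2
o=monitor.get_obs(); print(o['t'],o['eef_pos'],o['tool_rot'],o['gripper_width'])
for c in ['scene','top']:
    im=cams.read_camera(c); cv2.imwrite(f'pics/{c}0.png',im[:,:,::-1])
    k=cams.get_calibration(c); print(c,k)
    for n in ['shaft_top','lug','keeper_knob','eye','bush','pin','pin_tip','pin_stand','fixture','pill_jar','v_block','pliers']:
        print(c,n,[(round(d['confidence'],2),[round(v) for v in d['location']]) for d in finder.place_of(c,n)][:3])
print(monitor.get_obs()['t'])
E
```

```text
pics
0.0 [ 0.30523316 -0.60128902  0.19242475] [-8.79828396e-04  9.72539543e-01  2.32735856e-01 -2.89788419e-04] 0.9964196189291895
scene {'fx': 440.8388020103723, 'fy': 440.8388020103723, 'cx': 319.7237859600315, 'cy': 203.42966431411165, 'extrinsics': array([[-0.82284607, -0.56814759,  0.0115175 ,  0.51749021],
       [-0.35565846,  0.49907976, -0.79020659,  0.187765  ],
       [ 0.44320582, -0.65431468, -0.61273232,  1.07071545],
       [ 0.        ,  0.        ,  0.        ,  1.        ]])}
scene shaft_top [(0.85, [343, 181])]
scene lug [(0.63, [363, 194])]
scene keeper_knob [(0.62, [316, 165])]
scene eye [(0.89, [300, 194])]
scene bush [(0.62, [294, 290]), (0.45, [346, 179])]
scene pin [(0.85, [282, 315]), (0.62, [333, 235]), (0.52, [282, 192])]
scene pin_tip [(0.82, [282, 331]), (0.54, [280, 205]), (0.39, [249, 319])]
scene pin_stand [(0.91, [336, 250]), (0.42, [407, 184])]
scene fixture [(0.73, [344, 202]), (0.64, [302, 194])]
scene pill_jar [(0.57, [408, 182])]
scene v_block [(0.95, [280, 261])]
scene pliers [(0.6, [248, 316])]
top {'fx': 481.85076356615286, 'fy': 481.8507635
[... 187 characters left out ...]
06429815e-03, -1.39820644e-01,
         5.64908806e-01],
       [ 1.39823894e-01,  4.15431985e-03, -9.90167673e-01,
         1.54462913e+00],
       [ 0.00000000e+00,  0.00000000e+00,  0.00000000e+00,
         1.00000000e+00]])}
top shaft_top [(0.87, [369, 204])]
top lug [(0.58, [368, 224])]
top keeper_knob [(0.96, [358, 181]), (0.52, [306, 233])]
top eye [(0.76, [331, 186])]
top bush [(0.76, [259, 236]), (0.65, [307, 233])]
top pin [(0.6, [305, 234]), (0.57, [226, 247]), (0.52, [329, 164])]
top pin_tip []
top pin_stand [(0.64, [305, 234]), (0.45, [357, 182])]
top fixture [(0.6, [364, 212])]
top pill_jar [(0.45, [424, 244])]
top v_block [(0.48, [277, 210])]
top pliers [(0.6, [224, 224])]
1.3
```

```bash
python3 - <<'E'
import cv2,numpy as np
a=cv2.imread('pics/scene0.png')[130:370,200:460]; b=cv2.imread('pics/top0.png')[140:300,190:450]
a=cv2.resize(a,None,fx=2.5,fy=2.5,interpolation=2);b=cv2.resize(b,None,fx=3,fy=3,interpolation=2)
cv2.imwrite('pics/s1.png',a);cv2.imwrite('pics/t1.png',b)
E
```

```text
(no output)
```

View pics/s1.png

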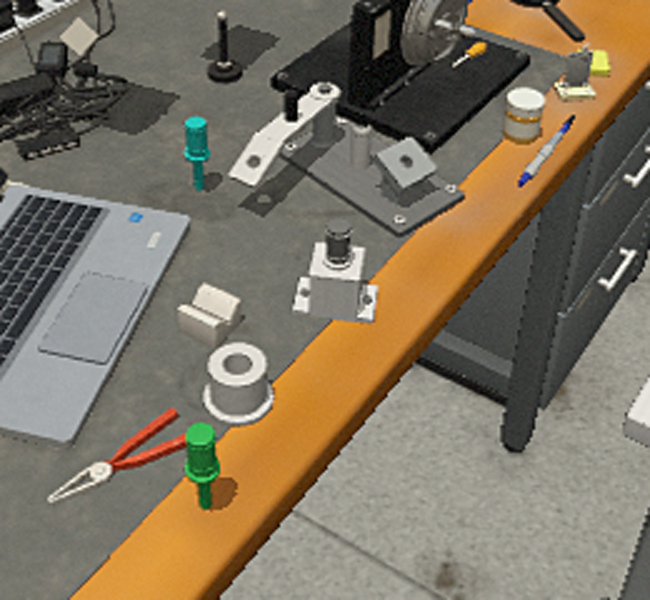

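View pics/t1.png

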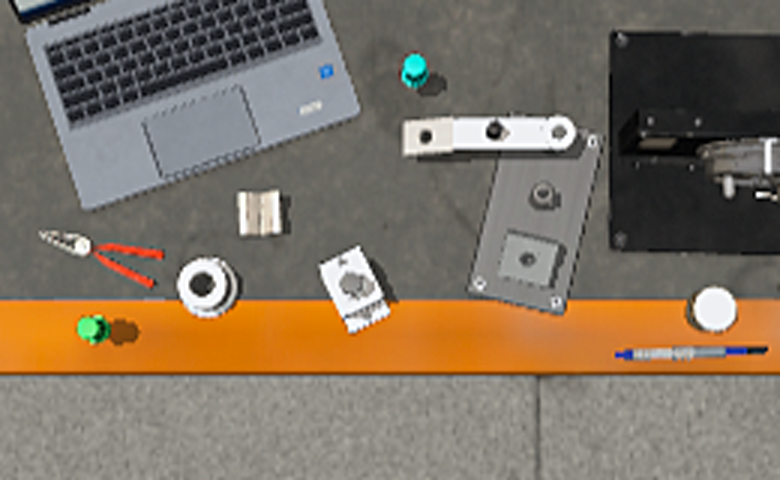

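```bash
cat > h.py <<'E'
import numpy as np
from scipy.optimize import least_squares
from scipy.spatial.transform import Rotation as R
from station import monitor, cams, bot, finder
K={c:cams.get_calibration(c) for c in ['scene','top']}
def proj(c,p,k=None):
    k=k or K[c]; q=k['extrinsics'][:3]@np.append(p,1)
    return np.array([k['fx']*q[0]/q[2]+k['cx'],k['fy']*q[1]/q[2]+k['cy']])
def at(c,uv,z):
    k=K[c];E=k['extrinsics'];d=E[:3,:3].T@np.array([(uv[0]-k['cx'])/k['fx'],(uv[1]-k['cy'])/k['fy'],1]);o=-E[:3,:3].T@E[:3,3]
    return (o+d*(z-o[2])/d[2])
def fx(p,loc):
    c,s=np.cos(p[2]),np.sin(p[2]);return np.array([p[0]+c*loc[0]-s*loc[1],p[1]+s*loc[0]+c*loc[1],loc[2]])
def kp(th,r,z): return [.08-r*np.cos(th),r*np.sin(th),z]
E
python3 - <<'E'
from h import *
P=lambda n,x:[n]+x
T=lambda x,y:(190+x/3-.33,140+y/3-.33)
S=lambda x,y:(200+x/2.5-.3,130+y/2.5-.3)
obs=[('top',T(543,192),lambda p:(.015,0,.068)),('top',T(528,260),lambda p:(-.06,0,.057)),('top',T(560,131),lambda p:(.08,0,.082)),
('top',T(494,127),lambda p:kp(p[3],.07,.118)),('top',T(426,136),lambda p:kp(p[3],.1445,.066)),
('scene',S(360,128),lambda p:(.015,0,.068)),('scene',S(407,161),lambda p:(-.06,0,.057)),('scene',S(324,90),lambda p:(.08,0,.082)),
('scene',S(292,95),lambda p:kp(p[3],.07,.118)),('scene',S(255,162),lambda p:kp(p[3],.1445,.066))]
f=lambda p:np.concatenate([proj(c,fx(p,l(p)))-uv for c,uv,l in obs])
r=least_squares(f,[.5,-.1,0,1.3],loss='soft_l1');print(r.x,'\n',r.fun.reshape(-1,2).round(1))
for n,l in [('hinge',(.08,0,.08)),('shaft',(.015,0,.068)),('lug',(-.06,0,.057)),('knob',kp(r.x[3],.07,.118)),('eye',kp(r.x[3],.1445,.066))]: print(n,fx(r.x,l).round(4))
print('bush',at('top',T(203,285),.05),at('scene',S(239,363),.05))
print('pin',at('top',T(353,285),.105),at('scene',S(338,233),.105))
print('jar',at('top',T(714,309),.056)); print('vb',at('top',T(260,213),.03))
E
```

```text
[ 0.53817401 -0.01097255 -0.24382442  1.30256609] 
 [[ 0.1 -0.3]
 [-0.5 -0.2]
 [-0.5  0. ]
 [ 0.3 -0.1]
 [-0.8  0.3]
 [ 0.7 -1.5]
 [ 0.1  0.1]
 [ 0.1  0.4]
 [ 0.  -1.1]
 [-0.1 -0.1]]
hinge [ 0.6158 -0.0303  0.08  ]
shaft [ 0.5527 -0.0146  0.068 ]
lug [0.4799 0.0035 0.057 ]
knob [0.6141 0.0397 0.118 ]
eye [0.6123 0.1142 0.066 ]
bush [0.4533271  0.35236454 0.05      ] [0.45324734 0.35384964 0.05      ]
pin [0.44932985 0.18815524 0.105     ] [0.4457348  0.20248839 0.105     ]
jar [ 0.42677867 -0.19657042  0.056     ]
vb [0.53392526 0.2940467  0.03      ]
```

```bash
cat >> h.py <<'E'
def quat(q): return R.from_quat(np.r_[q[1:],q[0]])
def down(jaw,tilt=0,az=0):
    """tool pointing down, tool y at world angle jaw (deg); tilt = lean of tool z (deg) toward world azimuth az"""
    y=np.array([np.cos(np.radians(jaw)),np.sin(np.radians(jaw)),0]);z=np.array([0,0,-1.]);x=np.cross(y,z)
    r=R.from_matrix(np.c_[x,y,z]); a=np.radians(az)
    return R.from_rotvec(np.radians(tilt)*np.array([np.sin(a),-np.cos(a),0]))*r
def cur():
    o=monitor.get_obs(); return np.array(o['eef_pos']),quat(o['tool_rot'])
def chain(*tg):
    p,r=cur()
    for P,Q in tg:
        P=np.array(P,float); s=r.inv().apply(P-p)/.2; w=(r.inv()*Q).as_rotvec()/np.pi
        print('xyz',s.round(3),'w',w.round(3),'rows>=',round(max(np.linalg.norm(s)*200/41.7,np.linalg.norm(w)*180/7.16),1)); p,r=P,Q
E
python3 - <<'E'
from h import *
chain(([.41,-.39,.24],down(-45)),([.46,-.13,.24],down(-27)),([.48,.13,.24],down(-8)),([.42,.345,.22],down(0)))
E
```

```text
xyz [ 0.945 -0.708 -0.233] w [ 0.  -0.  -0.1] rows>= 5.8
xyz [ 1.096 -0.742  0.   ] w [ 0.   0.  -0.1] rows>= 6.3
xyz [ 1.204 -0.501  0.   ] w [ 0.     0.    -0.106] rows>= 6.3
xyz [ 1.023 -0.447  0.1  ] w [ 0.     0.    -0.044] rows>= 5.4
```

```bash
python3 - <<'E'
from h import *
chain(([.40,-.41,.24],down(-45)),([.44,-.2,.24],down(-33)),([.47,0.0,.24],down(-15)),([.47,.18,.24],down(0)),([.43,.345,.22],down(0)))
E
```

```text
xyz [ 0.855 -0.642 -0.233] w [ 0.  -0.  -0.1] rows>= 5.2
xyz [ 0.884 -0.601  0.   ] w [ 0.     0.    -0.067] rows>= 5.1
xyz [ 0.92  -0.419  0.   ] w [ 0.   0.  -0.1] rows>= 4.8
xyz [ 0.869 -0.233  0.   ] w [ 0.     0.    -0.083] rows>= 4.3
xyz [ 0.825 -0.2    0.1  ] w [0. 0. 0.] rows>= 4.1
```

{"fn": "jog_arm", "kwargs": {
  "plan": [
    {"x":0.87,"y":-0.64,"z":-0.23,"wz":-0.1},
    {"x":0.87,"y":-0.64,"z":-0.23,"wz":-0.1},
    {"x":0.87,"y":-0.64,"z":-0.23,"wz":-0.1},
    {"x":0.87,"y":-0.64,"z":-0.23,"wz":-0.1},
    {"x":0.87,"y":-0.64,"z":-0.23,"wz":-0.1},
    {"x":0.87,"y":-0.64,"z":-0.23,"wz":-0.1},
    {"x":0.87,"y":-0.64,"z":-0.23,"wz":-0.1}
  ]
}}

```text
invalid input at $.plan[0]: expected keys x, y, z, wx, wy, wz
```

{"fn": "jog_arm", "kwargs": {
  "plan": [
    {"x":0.87,"y":-0.64,"z":-0.23,"wx":0,"wy":0,"wz":-0.1},
    {"x":0.87,"y":-0.64,"z":-0.23,"wx":0,"wy":0,"wz":-0.1},
    {"x":0.87,"y":-0.64,"z":-0.23,"wx":0,"wy":0,"wz":-0.1},
    {"x":0.87,"y":-0.64,"z":-0.23,"wx":0,"wy":0,"wz":-0.1},
    {"x":0.87,"y":-0.64,"z":-0.23,"wx":0,"wy":0,"wz":-0.1},
    {"x":0.87,"y":-0.64,"z":-0.23,"wx":0,"wy":0,"wz":-0.1}
  ]
}}

```text
t: 1.8
eef_pos: [0.4075, -0.4027, 0.2412]
tool_rot: [0.0, 0.923, 0.386, 0.002]
contact_force: [1.3, 0.5, 0.6]
gripper_width: 1.001
```

{"fn": "jog_arm", "kwargs": {
  "plan": [
    {"x":0.88,"y":-0.6,"z":0,"wx":0,"wy":0,"wz":-0.07},
    {"x":0.88,"y":-0.6,"z":0,"wx":0,"wy":0,"wz":-0.07},
    {"x":0.88,"y":-0.6,"z":0,"wx":0,"wy":0,"wz":-0.07},
    {"x":0.88,"y":-0.6,"z":0,"wx":0,"wy":0,"wz":-0.07},
    {"x":0.88,"y":-0.6,"z":0,"wx":0,"wy":0,"wz":-0.07},
    {"x":0.88,"y":-0.6,"z":0,"wx":0,"wy":0,"wz":-0.07}
  ]
}}

```text
t: 2.3
eef_pos: [0.4472, -0.1863, 0.2422]
tool_rot: [-0.0, 0.873, 0.488, 0.003]
contact_force: [0.3, 0.0, 0.1]
gripper_width: 1.003
```

{"fn": "jog_arm", "kwargs": {
  "plan": [
    {"x":0.92,"y":-0.42,"z":0,"wx":0,"wy":0,"wz":-0.1},
    {"x":0.92,"y":-0.42,"z":0,"wx":0,"wy":0,"wz":-0.1},
    {"x":0.92,"y":-0.42,"z":0,"wx":0,"wy":0,"wz":-0.1},
    {"x":0.92,"y":-0.42,"z":0,"wx":0,"wy":0,"wz":-0.1},
    {"x":0.92,"y":-0.42,"z":0,"wx":0,"wy":0,"wz":-0.1},
    {"x":0.92,"y":-0.42,"z":0,"wx":0,"wy":0,"wz":-0.1}
  ]
}}

```text
t: 2.8
eef_pos: [0.4725, 0.0234, 0.2438]
tool_rot: [-0.0, 0.782, 0.623, 0.005]
contact_force: [-0.2, 0.4, 0.3]
gripper_width: 0.998
```

```bash
python3 - <<'E'
from h import *
chain(([.43,.2,.22],down(0)),([.43,.34,.2],down(0)))
E
```

```text
xyz [ 0.813 -0.405  0.123] w [ 0.002 -0.002 -0.072] rows>= 4.4
xyz [0.7 0.  0.1] w [0. 0. 0.] rows>= 3.4
```

{"fn": "jog_arm", "kwargs": {
  "plan": [
    {"x":0.81,"y":-0.4,"z":0.12,"wx":0,"wy":0,"wz":-0.07},
    {"x":0.81,"y":-0.4,"z":0.12,"wx":0,"wy":0,"wz":-0.07},
    {"x":0.81,"y":-0.4,"z":0.12,"wx":0,"wy":0,"wz":-0.07},
    {"x":0.81,"y":-0.4,"z":0.12,"wx":0,"wy":0,"wz":-0.07},
    {"x":0.81,"y":-0.4,"z":0.12,"wx":0,"wy":0,"wz":-0.07},
    {"x":0.81,"y":-0.4,"z":0.12,"wx":0,"wy":0,"wz":-0.07}
  ]
}}

```text
t: 3.3
eef_pos: [0.4289, 0.2049, 0.2208]
tool_rot: [-0.001, 0.706, 0.708, 0.006]
contact_force: [0.1, -0.0, 0.6]
gripper_width: 0.999
```

```bash
cat >> h.py <<'E'
def wray(k,uv):
    d=(np.array(uv)-[k['cx'],k['cy']]); r=np.hypot(*d); th=r/k['fx']; v=np.r_[d/r*np.sin(th),np.cos(th)]
    E=k['extrinsics']; return -E[:3,:3].T@E[:3,3], E[:3,:3].T@v
def wat(k,uv,z): o,d=wray(k,uv); return (o+d*(z-o[2])/d[2]).round(4)
def wproj(k,p):
    q=k['extrinsics'][:3]@np.append(p,1); a=np.arctan2(np.hypot(q[0],q[1]),q[2]); return np.array([k['cx'],k['cy']])+k['fx']*a*q[:2]/np.hypot(q[0],q[1])
E
python3 - <<'E'
from h import *
import cv2,pickle
k=cams.get_calibration('wrist'); im=cams.read_camera('wrist'); cv2.imwrite('pics/w1.png',im[:,:,::-1]); pickle.dump(k,open('w1.pkl','wb'))
print(k['fx'],k['cx'],k['cy'],(-k['extrinsics'][:3,:3].T@k['extrinsics'][:3,3]).round(3),monitor.get_obs()['eef_pos'])
for n,z in [('bush',0),('pin',.058),('pin_stand',0)]:
    for d in finder.place_of('wrist',n)[:2]: print(n,d['confidence'],np.round(d['location']),wat(k,d['location'],z))
E
```

```text
309.70691628693146 316.96197084840287 195.95922112231887 [0.428 0.278 0.401] [0.43004297 0.20177924 0.22074255]
bush 0.84 [340.  50.] [0.4596 0.3533 0.    ]
pin 0.85 [495. 231.] [0.6733 0.1268 0.058 ]
pin 0.62 [339. 187.] [0.4556 0.1873 0.058 ]
pin_stand 0.56 [339. 174.] [0.4593 0.1902 0.    ]
```

View pics/w1.png

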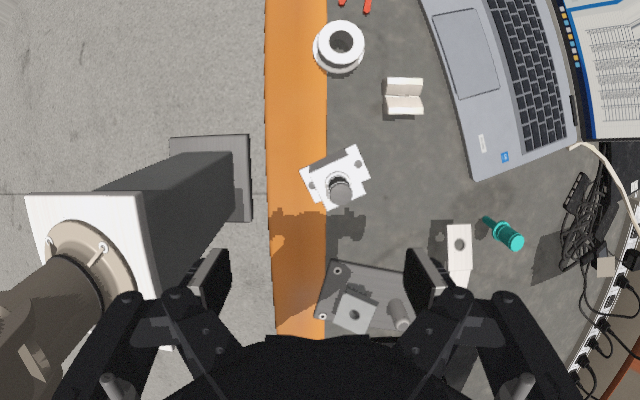

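```bash
python3 - <<'E'
from h import *
import pickle
k=pickle.load(open('w1.pkl','rb'))
print(wat(k,(340,42),.05),wat(k,(340,196),.105),wat(k,(340,182),.06))
chain(([.455,.31,.16],down(0)))
E
```

```text
[0.4553 0.3527 0.05  ] [0.4528 0.1902 0.105 ] [0.4562 0.1935 0.06  ]
xyz [0.56  0.111 0.308] w [ 0.002 -0.002 -0.002] rows>= 3.1
```

{"fn": "jog_arm", "kwargs": {
  "plan": [
    {"x":0.56,"y":0.11,"z":0.31,"wx":0,"wy":0,"wz":0},
    {"x":0.56,"y":0.11,"z":0.31,"wx":0,"wy":0,"wz":0},
    {"x":0.56,"y":0.11,"z":0.31,"wx":0,"wy":0,"wz":0},
    {"x":0.56,"y":0.11,"z":0.31,"wx":0,"wy":0,"wz":0},
    {"x":0.56,"y":0.11,"z":0.31,"wx":0,"wy":0,"wz":0}
  ]
}}

```text
t: 3.92
eef_pos: [0.4546, 0.3101, 0.1578]
tool_rot: [-0.0, 0.709, 0.705, 0.003]
contact_force: [0.4, 0.1, 0.6]
gripper_width: 1.004
```

```bash
cat >> h.py <<'E'
def shot(name):
    import cv2,pickle
    k=cams.get_calibration('wrist'); im=cams.read_camera('wrist')[:,:,::-1].copy(); cv2.imwrite(f'pics/{name}.png',im); pickle.dump(k,open(name+'.pkl','wb'))
    return k,im
E
python3 - <<'E'
from h import *
import cv2
k,im=shot('w2'); print(*cur()[0:1],cur()[1].as_matrix().round(3).tolist(),monitor.get_obs()['t'])
for d in finder.place_of('wrist','bush')[:2]: print(d,wat(k,d['location'],0))
c=wproj(k,[.4545,.353,.05]);print(c); x,y=int(c[0]),int(c[1])
cr=im[max(0,y-75):y+75,max(0,x-100):x+100]; print(max(0,x-100),max(0,y-75)); cv2.imwrite('pics/w2c.png',cv2.resize(cr,None,fx=4,fy=4,interpolation=2))
E
```

```text
[0.45521277 0.30870248 0.15873578] [[0.008, 1.0, 0.006], [1.0, -0.008, 0.005], [0.005, 0.006, -1.0]] 3.9667
{'location': [317.9, 134.4], 'confidence': 0.84} [0.4566 0.3522 0.    ]
[316.04499869 138.54162381]
216 63
```

View pics/w2c.png

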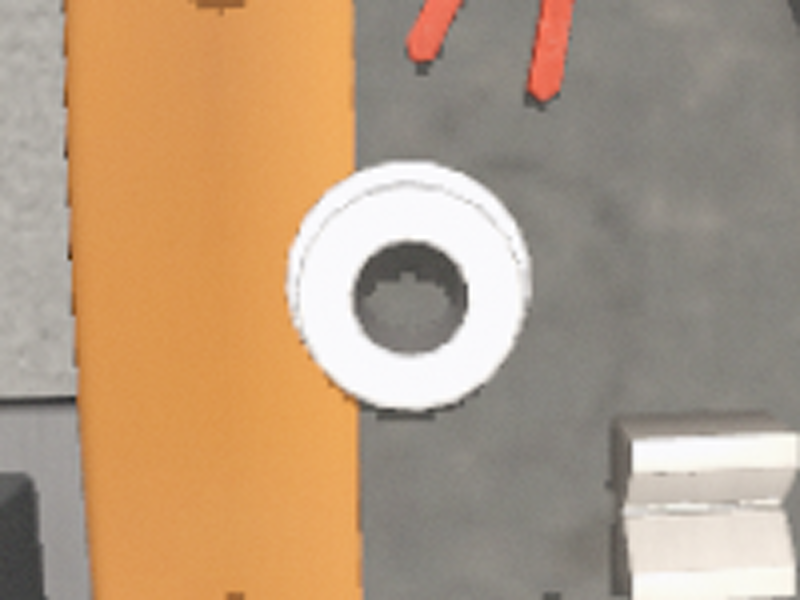

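```bash
python3 - <<'E'
from h import *
import pickle
k=pickle.load(open('w2.pkl','rb'));b=wat(k,(318.1,136.9),.05);print(b)
chain((b*[1,1,0]+[0,0,.06],down(0)),(b*[1,1,0]+[0,0,.016],down(0)))
E
```

```text
[0.4564 0.3545 0.05  ]
xyz [ 0.23  -0.002  0.498] w [ 0.002 -0.001 -0.003] rows>= 2.6
xyz [0.   0.   0.22] w [0. 0. 0.] rows>= 1.1
```

{"fn": "jog_arm", "kwargs": {
  "plan": [
    {"x":0.23,"y":0,"z":0.2,"wx":0,"wy":0,"wz":0},
    {"x":0.23,"y":0,"z":0.35,"wx":0,"wy":0,"wz":0},
    {"x":0.23,"y":0,"z":0.5,"wx":0,"wy":0,"wz":0},
    {"x":0.23,"y":0,"z":0.65,"wx":0,"wy":0,"wz":0},
    {"x":0.23,"y":0,"z":0.72,"wx":0,"wy":0,"wz":0},
    {"x":0.23,"y":0,"z":0.72,"wx":0,"wy":0,"wz":0}
  ]
}}

```text
t: 4.52
eef_pos: [0.4568, 0.351, 0.0136]
tool_rot: [0.001, 0.711, 0.703, 0.002]
contact_force: [-0.4, -0.9, -0.2]
gripper_width: 0.999
```

{"fn": "jog_arm", "kwargs": {
  "plan": [
    {"x":0,"y":0,"z":0,"wx":0,"wy":0,"wz":0},
    {"x":0,"y":0,"z":0,"wx":0,"wy":0,"wz":0},
    {"x":0,"y":0,"z":0,"wx":0,"wy":0,"wz":0},
    {"x":0,"y":0,"z":0,"wx":0,"wy":0,"wz":0},
    {"x":0,"y":0,"z":0,"wx":0,"wy":0,"wz":0},
    {"x":0,"y":0,"z":0,"wx":0,"wy":0,"wz":0}
  ],
  "hand": -1,
  "grip_force": 60
}}

```text
t: 5.02
eef_pos: [0.4572, 0.3513, 0.0144]
tool_rot: [0.002, 0.711, 0.703, 0.002]
contact_force: [0.6, -1.1, -0.5]
gripper_width: 0.142
```

```bash
python3 - <<'E'
from h import *
o=monitor.get_obs();print(o['t'],o['gripper_width'],o['contact_force'])
p=o['eef_pos']
chain((p+[0,0,.15],down(0)),([.46,.22,.2],down(28)),([.48,.04,.2],down(60)),([.505,.0,.18],down(76)))
E
```

```text
5.0167 0.14207976690974075 [ 0.61786114 -1.06328636 -0.5387594 ]
xyz [ 0.001  0.004 -0.75 ] w [ 0.002 -0.    -0.004] rows>= 3.6
xyz [-0.657  0.014 -0.178] w [ 0.     0.    -0.156] rows>= 3.9
xyz [-0.842 -0.334  0.   ] w [ 0.     0.    -0.178] rows>= 4.5
xyz [-0.208 -0.111  0.1  ] w [ 0.     0.    -0.089] rows>= 2.2
```

```bash
python3 - <<'E'
from h import *
import cv2
k,im=shot('w3'); o=monitor.get_obs();print(o['gripper_width'])
s=cams.read_camera('scene')[:,:,::-1]
t=cams.read_camera('top')[:,:,::-1]
a=cv2.resize(s[210:350,220:380],(480,420),interpolation=2)
b=cv2.resize(im[100:400,200:430],(322,420),interpolation=2)
cv2.imwrite('pics/v3.png',np.hstack([a,b])[:, :800])
E
```

```text
0.05161457410041939
```

View pics/v3.png

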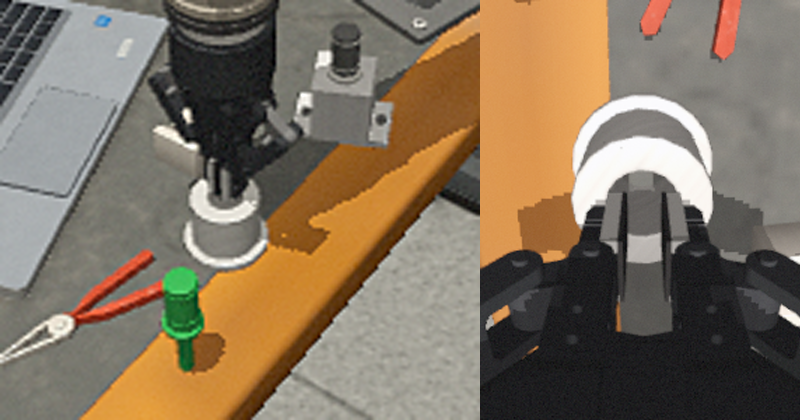

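```bash
python3 - <<'E'
from h import *
import cv2,pickle
p,r=cur(); print(p,monitor.get_obs()['gripper_width'],monitor.get_obs()['contact_force'])
s=cams.read_camera('scene')[:,:,::-1]; a=cv2.resize(s[220:320,240:340],(600,600),interpolation=2)
def mk(P,col):
    u=(proj('scene',P)-[240,220])*6+3; cv2.circle(a,tuple(int(v) for v in u),3,col,-1)
mk(p,(0,0,255)); mk(p+[0,0,.0356],(255,0,0)); mk(p+[0,0,.1],(0,255,255))
for z,rad in [(.05,.027),(.05,.0135),(0,.033)]:
    for t in np.linspace(0,6.28,24): mk([.4545+rad*np.cos(t),.3535+rad*np.sin(t),z],(0,255,0))
cv2.imwrite('pics/v4.png',a)
E
```

```text
[0.45686503 0.35109661 0.01384136] 0.004846262702810263 [ 0.217706   -0.04030089 -0.07780263]
```

View pics/v4.png

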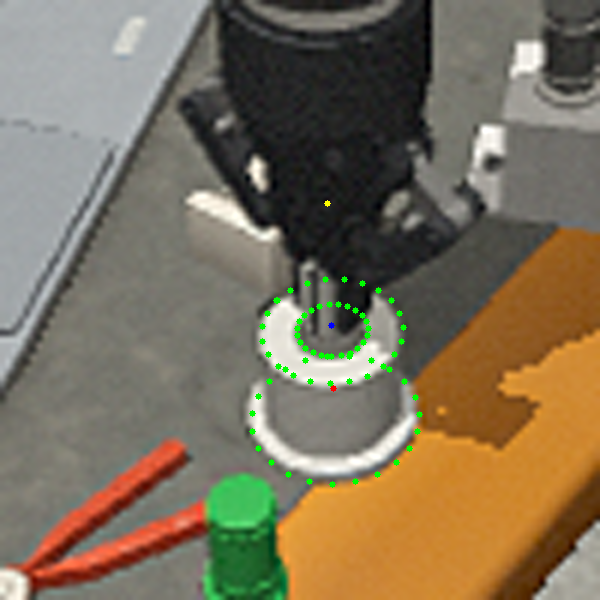

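{"fn": "jog_arm", "kwargs": {
  "plan": [
    {"x":0,"y":0,"z":-0.1,"wx":0,"wy":0,"wz":0},
    {"x":0,"y":0,"z":-0.2,"wx":0,"wy":0,"wz":0},
    {"x":0,"y":0,"z":-0.3,"wx":0,"wy":0,"wz":0},
    {"x":0,"y":0,"z":-0.4,"wx":0,"wy":0,"wz":0},
    {"x":0,"y":0,"z":-0.4,"wx":0,"wy":0,"wz":0}
  ]
}}

```text
t: 5.63
eef_pos: [0.4581, 0.3531, 0.0975]
tool_rot: [0.002, 0.711, 0.703, 0.005]
contact_force: [0.6, 0.5, 0.8]
gripper_width: -0.002
```

```bash
python3 - <<'E'
from h import *
import cv2
p,r=cur(); k,im=shot('w5'); s=cams.read_camera('scene')[:,:,::-1]; print(p,bot.grasp_offset)
a=cv2.resize(s[180:320,230:350],(480,560),interpolation=2)
def mk(P,col):
    u=(proj('scene',P)-[230,180])*4+2; cv2.circle(a,tuple(int(v) for v in u),2,col,-1)
for h in (0,.019,.05,.073): mk(p+[0,0,h],(0,0,255))
for z,rad in [(.05,.027),(0,.033)]:
    for t in np.linspace(0,6.28,24): mk([.4545+rad*np.cos(t),.3535+rad*np.sin(t),z],(0,255,0))
b=im[100:380,240:400].copy()
for h in (0,.019,.05):
    for dx in (0,):
        u=wproj(k,p+r.apply([0,dx,-h]))-[240,100]; cv2.circle(b,tuple(int(v) for v in u),1,(0,0,255),-1)
cv2.imwrite('pics/v5.png',np.hstack([a,cv2.resize(b,(320,560),interpolation=2)]))
E
```

```text
[0.45810926 0.35313059 0.09753193] 0.0187
```

View pics/v5.png

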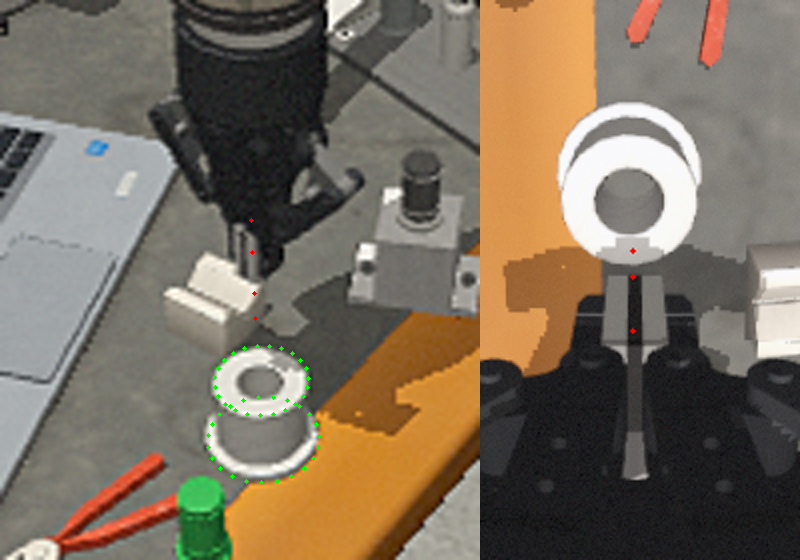

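```bash
python3 - <<'E'
from h import *
import pickle
k=pickle.load(open('w5.pkl','rb')); p,r=cur()
def sray(c,uv):
    a=at(c,uv,0);b=at(c,uv,.3);return b,(a-b)/np.linalg.norm(a-b)
o1,d1=sray('scene',(291.7,248.5)); o2,d2=wray(k,(317.2,237.7))
A=np.c_[d1,-d2];t=np.linalg.lstsq(A,o2-o1,rcond=None)[0];print(o1+d1*t[0],o2+d2*t[1],p, r.apply([0,0,1]))
print(wat(k,(240+(628.5-480)/2-.3,100+200.5/2-.3),.05), proj('scene',[.4564,.3545,.05]))
E
```

```text
[0.45657353 0.35919122 0.13540872] [0.45799387 0.36177534 0.13423697] [0.45678086 0.35132116 0.09426882] [ 0.00598461  0.00120277 -0.99998137]
[0.4562 0.3552 0.05  ] [294.03044858 274.48367016]
```

{"fn": "jog_arm", "kwargs": {
  "plan": [
    {"x":0.01,"y":0,"z":0,"wx":0,"wy":0,"wz":0},
    {"x":0.01,"y":0,"z":0,"wx":0,"wy":0,"wz":0},
    {"x":0.01,"y":0,"z":0,"wx":0,"wy":0,"wz":0},
    {"x":0.01,"y":0,"z":0,"wx":0,"wy":0,"wz":0},
    {"x":0.01,"y":0,"z":0.05,"wx":0,"wy":0,"wz":0},
    {"x":0.01,"y":0,"z":0.15,"wx":0,"wy":0,"wz":0},
    {"x":0.01,"y":0,"z":0.25,"wx":0,"wy":0,"wz":0},
    {"x":0.01,"y":0,"z":0.35,"wx":0,"wy":0,"wz":0},
    {"x":0.01,"y":0,"z":0.45,"wx":0,"wy":0,"wz":0},
    {"x":0.01,"y":0,"z":0.45,"wx":0,"wy":0,"wz":0}
  ],
  "hand": 1
}}

```text
t: 6.57
eef_pos: [0.4549, 0.351, -0.0001]
tool_rot: [0.001, 0.711, 0.703, -0.001]
contact_force: [0.3, -0.5, 0.4]
gripper_width: 1.001
```

```bash
python3 - <<'E'
from h import *
import cv2
p,r=cur(); k,im=shot('w6'); s=cams.read_camera('scene')[:,:,::-1]; o=monitor.get_obs();print(p,o['contact_force'],o['gripper_width'],o['t'])
a=cv2.resize(s[210:320,230:340],(440,440),interpolation=2)
b=cv2.resize(im[100:320,200:430],(460,440),interpolation=2)
cv2.imwrite('pics/v6.png',np.hstack([a,b])[:,:800])
E
```

```text
[ 4.54904576e-01  3.50950955e-01 -1.08473361e-04] [ 0.19515371  0.64677334 -0.07025269] 1.0033078243719329 6.6667
```

View pics/v6.png

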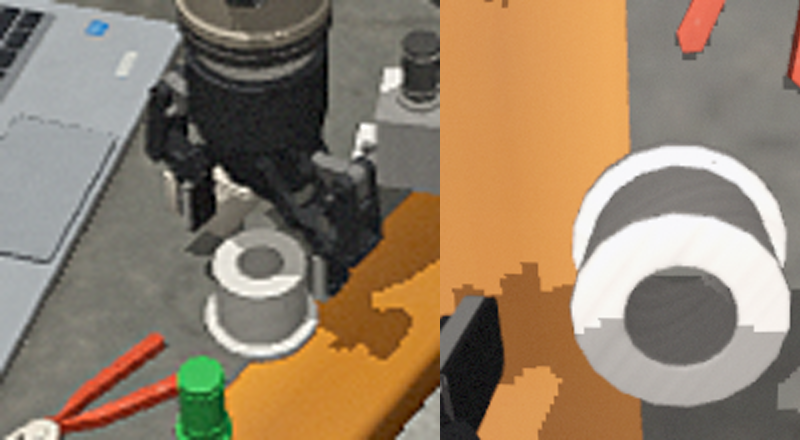

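{"fn": "jog_arm", "kwargs": {
  "plan": [
    {"x":0.015,"y":0,"z":0.05,"wx":0,"wy":0,"wz":0},
    {"x":0.015,"y":0,"z":0.11,"wx":0,"wy":0,"wz":0},
    {"x":0.015,"y":0,"z":0.11,"wx":0,"wy":0,"wz":0}
  ]
}}

```text
t: 6.92
eef_pos: [0.456, 0.3554, -0.0202]
tool_rot: [0.001, 0.711, 0.703, 0.001]
contact_force: [0.4, -0.4, 1.2]
gripper_width: 1.002
```

{"fn": "jog_arm", "kwargs": {
  "plan": [
    {"x":0,"y":0,"z":0,"wx":0,"wy":0,"wz":0},
    {"x":0,"y":0,"z":0,"wx":0,"wy":0,"wz":0},
    {"x":0,"y":0,"z":0,"wx":0,"wy":0,"wz":0},
    {"x":0,"y":0,"z":0,"wx":0,"wy":0,"wz":0},
    {"x":0,"y":0,"z":0,"wx":0,"wy":0,"wz":0}
  ],
  "hand": -1,
  "grip_force": 60
}}

```text
t: 7.33
eef_pos: [0.4562, 0.3556, -0.0195]
tool_rot: [0.002, 0.711, 0.703, 0.001]
contact_force: [-1.2, -1.0, 6.0]
gripper_width: 0.626
```

{"fn": "jog_arm", "kwargs": {
  "plan": [
    {"x":0,"y":0,"z":-0.1,"wx":0,"wy":0,"wz":0},
    {"x":0,"y":0,"z":-0.25,"wx":0,"wy":0,"wz":0},
    {"x":0,"y":0,"z":-0.4,"wx":0,"wy":0,"wz":0},
    {"x":0,"y":0,"z":-0.55,"wx":0,"wy":0,"wz":0},
    {"x":0,"y":0,"z":-0.7,"wx":0,"wy":0,"wz":0},
    {"x":0,"y":0,"z":-0.7,"wx":0,"wy":0,"wz":0}
  ]
}}

```text
t: 7.83
eef_pos: [0.4583, 0.3587, 0.1265]
tool_rot: [0.002, 0.711, 0.703, 0.006]
contact_force: [-0.1, 1.3, -1.6]
gripper_width: 0.623
```

```bash
python3 - <<'E'
from h import *
o=monitor.get_obs();print(o['t'],o['gripper_width'],o['contact_force'],o['eef_pos'])
k,im=shot('w7')
chain(([.45,.24,.15],down(28)),([.46,.08,.15],down(56)),([.475,.005,.15],down(76)))
import cv2
g=cv2.cvtColor(im,6); _,b=cv2.threshold(g,150,255,0)
for c in cv2.findContours(255-b,1,2)[0]:
    a=cv2.contourArea(c)
    if 300<a<6000:
        e=cv2.fitEllipse(c); print(a,np.round(e[0],1),np.round(e[1],1))
E
```

```text
7.8333 0.6228522313371423 [-0.07617138  1.30212197 -1.59943384] [0.45831377 0.35872515 0.12651572]
xyz [-0.587 -0.029 -0.133] w [ 0.003 -0.    -0.159] rows>= 4.0
xyz [-0.73  -0.331  0.   ] w [ 0.     0.    -0.156] rows>= 3.9
xyz [-0.272 -0.269  0.   ] w [ 0.     0.    -0.111] rows>= 2.8
459.5 [445.1 372.3] [21.6 33.4]
552.0 [599.8 363.9] [21.  46.3]
1419.5 [196.1 363.5] [27.2 79.1]
2569.0 [316.8 287.6] [51.  64.1]
309.5 [208.  188.4] [14.7 30.2]
1145.0 [254.5  80. ] [36.8 64.4]
```

```bash
python3 - <<'E'
from h import *
import pickle
k=pickle.load(open('w7.pkl','rb')); p,r=cur()
o,d=wray(k,(316.8,287.6)); o=r.inv().apply(o-p);d=r.inv().apply(d); print('bore in tool',o+d*(-.07-o[2])/d[2])
chain(([.45,.23,.15],down(-35)),([.45,.09,.15],down(-70)),([.475,.005,.15],down(-104)))
E
```

```text
bore in tool [ 0.0001682   0.00066136 -0.07      ]
xyz [-0.637 -0.029 -0.133] w [ 0.002 -0.002  0.191] rows>= 4.8
xyz [-0.573  0.402  0.   ] w [0.    0.    0.194] rows>= 4.9
xyz [-0.028  0.442  0.   ] w [0.    0.    0.189] rows>= 4.7
```

{"fn": "jog_arm", "kwargs": {
  "plan": [
    {"x":-0.64,"y":-0.03,"z":-0.13,"wx":0,"wy":0,"wz":0.19},
    {"x":-0.64,"y":-0.03,"z":-0.13,"wx":0,"wy":0,"wz":0.19},
    {"x":-0.64,"y":-0.03,"z":-0.13,"wx":0,"wy":0,"wz":0.19},
    {"x":-0.64,"y":-0.03,"z":-0.13,"wx":0,"wy":0,"wz":0.19},
    {"x":-0.64,"y":-0.03,"z":-0.13,"wx":0,"wy":0,"wz":0.19},
    {"x":-0.64,"y":-0.03,"z":-0.13,"wx":0,"wy":0,"wz":0.19}
  ]
}}

```text
t: 8.38
eef_pos: [0.4493, 0.2275, 0.1483]
tool_rot: [0.001, 0.888, 0.46, 0.004]
contact_force: [-0.7, 0.9, -2.5]
gripper_width: 0.62
```

{"fn": "jog_arm", "kwargs": {
  "plan": [
    {"x":-0.57,"y":0.4,"z":0,"wx":0,"wy":0,"wz":0.19},
    {"x":-0.57,"y":0.4,"z":0,"wx":0,"wy":0,"wz":0.19},
    {"x":-0.57,"y":0.4,"z":0,"wx":0,"wy":0,"wz":0.19},
    {"x":-0.57,"y":0.4,"z":0,"wx":0,"wy":0,"wz":0.19},
    {"x":-0.57,"y":0.4,"z":0,"wx":0,"wy":0,"wz":0.19},
    {"x":-0.57,"y":0.4,"z":0,"wx":0,"wy":0,"wz":0.19}
  ]
}}

```text
t: 8.88
eef_pos: [0.4484, 0.0871, 0.1471]
tool_rot: [0.0, 0.984, 0.178, 0.003]
contact_force: [-0.1, 0.9, -2.2]
gripper_width: 0.626
```

{"fn": "jog_arm", "kwargs": {
  "plan": [
    {"x":-0.03,"y":0.44,"z":0,"wx":0,"wy":0,"wz":0.19},
    {"x":-0.03,"y":0.44,"z":0,"wx":0,"wy":0,"wz":0.19},
    {"x":-0.03,"y":0.44,"z":0,"wx":0,"wy":0,"wz":0.19},
    {"x":-0.03,"y":0.44,"z":0,"wx":0,"wy":0,"wz":0.19},
    {"x":-0.03,"y":0.44,"z":0,"wx":0,"wy":0,"wz":0.19},
    {"x":-0.03,"y":0.44,"z":0,"wx":0,"wy":0,"wz":0.19}
  ]
}}

```text
t: 9.38
eef_pos: [0.4733, 0.0037, 0.1464]
tool_rot: [-0.001, 0.993, -0.118, 0.002]
contact_force: [0.4, 0.4, -2.3]
gripper_width: 0.621
```

```bash
python3 - <<'E'
from h import *
import cv2
p,r=cur();k,im=shot('w8');print(p,monitor.get_obs()['gripper_width'],r.as_matrix()[:,1])
for n,z in [('shaft_top',.068),('keeper_knob',.118),('eye',.066)]:
    for d in finder.place_of('wrist',n)[:2]: print(n,d['confidence'],np.round(d['location'],1),wat(k,d['location'],z))
print([wproj(k,q).round(1) for q in ([.5527,-.0146,.068],[.5527,-.0146,.012],[.6141,.0397,.118],[.6158,-.0303,.082])])
cv2.imwrite('pics/w8c.png',cv2.resize(im[60:300,180:460],(700,600),interpolation=2))
E
```

```text
[0.47334639 0.00373463 0.14639454] 0.6214266688835052 [-0.23376504 -0.97229104 -0.00200731]
shaft_top 0.87 [318.6  97.3] [ 0.5514 -0.0164  0.068 ]
keeper_knob 0.65 [214.5  29.7] [0.6162 0.0415 0.118 ]
eye 0.69 [165.2  73.2] [0.6119 0.1097 0.066 ]
[array([316.1,  96.3]), array([316.3,  97.9]), array([217.4,  31.5]), array([316.7,  15.8])]
```

View pics/w8c.png

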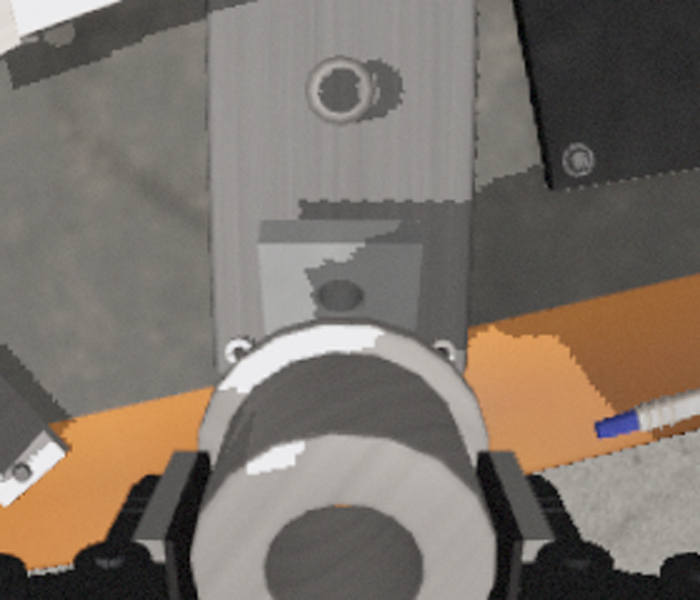

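```bash
python3 - <<'E'
from h import *
import pickle
k=pickle.load(open('w8.pkl','rb')); p,r=cur()
s=wat(k,(316.1,95.7),.068); print(s,p)
q=down(-104); t=s-q.apply([.0002,.0005,0]); t[2]=.07; print(t)
chain((t,q),(t-[0,0,.078],q))
E
```

```text
[ 0.5532 -0.0147  0.068 ] [0.47334002 0.00345603 0.14682806]
[ 0.5531269  -0.01416647  0.07      ]
xyz [ 0.407 -0.006  0.386] w [-0.001 -0.002  0.003] rows>= 2.7
xyz [0.   0.   0.39] w [0. 0. 0.] rows>= 1.9
```

{"fn": "jog_arm", "kwargs": {
  "plan": [
    {"x":0.2,"y":-0.005,"z":0.1,"wx":0,"wy":0,"wz":0.003},
    {"x":0.407,"y":-0.005,"z":0.2,"wx":0,"wy":-0.002,"wz":0.003},
    {"x":0.407,"y":-0.005,"z":0.38,"wx":0,"wy":-0.002,"wz":0.003},
    {"x":0.407,"y":-0.005,"z":0.38,"wx":0,"wy":-0.002,"wz":0.003},
    {"x":0.407,"y":-0.005,"z":0.38,"wx":0,"wy":-0.002,"wz":0.003}
  ]
}}

```text
t: 10.0
eef_pos: [0.5513, -0.0141, 0.0692]
tool_rot: [-0.001, 0.993, -0.12, -0.003]
contact_force: [0.1, 0.2, -1.1]
gripper_width: 0.622
```

```bash
cat >> h.py <<'E'
def acur(n=6):
    P=[];Q=[]
    for _ in range(n):
        p,r=cur();P.append(p);Q.append(r.as_quat()); cams.read_camera('top')
    q=np.array(Q); q*=np.sign(q@q[0])[:,None]
    return np.mean(P,0),R.from_quat(q.mean(0)),np.std(P,0)
E
python3 - <<'E'
from h import *
p,r,s=acur();print(p,s,r.as_matrix()[:,2],monitor.get_obs()['contact_force'])
print(r.inv().apply(np.array([.55313,-.01417,.07])-p)/.2)
E
```

```text
[ 0.55308926 -0.01386284  0.0720522 ] [0.00098643 0.0001294  0.00150291] [-4.92660024e-04  2.56560500e-03 -9.99996587e-01] [-0.44563485  0.60011938 -2.31936975]
[0.00057538 0.0014672  0.01025693]
```

{"fn": "jog_arm", "kwargs": {
  "plan": [
    {"x":0,"y":0,"z":0.06,"wx":0,"wy":0,"wz":0},
    {"x":0,"y":0,"z":0.1,"wx":0,"wy":0,"wz":0},
    {"x":0,"y":0,"z":0.14,"wx":0,"wy":0,"wz":0},
    {"x":0,"y":0,"z":0.17,"wx":0,"wy":0,"wz":0},
    {"x":0,"y":0,"z":0.17,"wx":0,"wy":0,"wz":0}
  ]
}}

```text
t: 10.72
eef_pos: [0.5532, -0.0141, 0.0375]
tool_rot: [-0.001, 0.993, -0.121, 0.0]
contact_force: [0.6, 1.0, -2.1]
gripper_width: 0.623
```

{"fn": "jog_arm", "kwargs": {
  "plan": [
    {"x":0,"y":0,"z":0.06,"wx":0,"wy":0,"wz":0},
    {"x":0,"y":0,"z":0.12,"wx":0,"wy":0,"wz":0},
    {"x":0,"y":0,"z":0.17,"wx":0,"wy":0,"wz":0},
    {"x":0,"y":0,"z":0.2,"wx":0,"wy":0,"wz":0},
    {"x":0,"y":0,"z":0.22,"wx":0,"wy":0,"wz":0},
    {"x":0,"y":0,"z":0.22,"wx":0,"wy":0,"wz":0}
  ]
}}

```text
t: 11.22
eef_pos: [0.5534, -0.014, -0.007]
tool_rot: [-0.001, 0.993, -0.121, -0.0]
contact_force: [1.4, -0.2, -3.4]
gripper_width: 0.622
```

{"fn": "jog_arm", "kwargs": {
  "plan": [
    {"x":0,"y":0,"z":0,"wx":0,"wy":0,"wz":0},
    {"x":0,"y":0,"z":0,"wx":0,"wy":0,"wz":0},
    {"x":0,"y":0,"z":0,"wx":0,"wy":0,"wz":0},
    {"x":0,"y":0,"z":0,"wx":0,"wy":0,"wz":0},
    {"x":0,"y":0,"z":-0.05,"wx":0,"wy":0,"wz":0},
    {"x":0,"y":0,"z":-0.15,"wx":0,"wy":0,"wz":0},
    {"x":0,"y":0,"z":-0.3,"wx":0,"wy":0,"wz":0},
    {"x":0,"y":0,"z":-0.5,"wx":0,"wy":0,"wz":0},
    {"x":0,"y":0,"z":-0.65,"wx":0,"wy":0,"wz":0},
    {"x":0,"y":0,"z":-0.65,"wx":0,"wy":0,"wz":0}
  ],
  "hand": 1
}}

```text
t: 12.05
eef_pos: [0.5578, -0.0139, 0.1303]
tool_rot: [-0.002, 0.993, -0.121, 0.006]
contact_force: [1.2, -0.5, 0.9]
gripper_width: 1.001
```

```bash
python3 - <<'E'
from h import *
import cv2
p,r=cur();print(p,monitor.get_obs()['t']);k,im=shot('w9')
for n,z in [('bush',.012),('keeper_knob',.118),('eye',.066)]:
    for d in finder.place_of('wrist',n)[:2]: print(n,d['confidence'],np.round(d['location'],1),wat(k,d['location'],z))
f=[0.5385,-.0110,-.2438]
for th in (1.30,):
    print('knob',fx(f,kp(th,.07,.118)))
s=cams.read_camera('scene')[:,:,::-1]
for d in finder.place_of('scene','keeper_knob')[:1]: print(d,at('scene',d['location'],.118))
for d in finder.place_of('scene','bush')[:2]: print(d,at('scene',d['location'],.012))
cv2.imwrite('pics/s9.png',s)
E
```

```text
[ 0.55780747 -0.01392849  0.1303423 ] 12.05
bush 0.96 [319.3 184.5] [ 0.5542 -0.015   0.012 ]
keeper_knob 0.94 [211.9 152.3] [0.6185 0.0415 0.118 ]
keeper_knob 0.74 [322.3 185. ] [ 0.5797 -0.0229  0.118 ]
eye 0.92 [162.4 174.1] [0.6107 0.1137 0.066 ]
knob [0.6142447  0.03966313 0.118     ]
{'location': [313.6, 166.7], 'confidence': 0.6} [0.62042455 0.04508425 0.118     ]
{'location': [344.8, 191.0], 'confidence': 0.63} [ 0.56000596 -0.03348047  0.012     ]
```

```bash
python3 - <<'E'
from h import *
q=down(-145)
chain(([.616,.0405,.12],q),([.616,.0405,.052],q))
E
```

```text
xyz [ 0.244 -0.342  0.009] w [-0.     0.001  0.229] rows>= 5.7
xyz [0.   0.   0.34] w [0. 0. 0.] rows>= 1.6
```

{"fn": "jog_arm", "kwargs": {
  "plan": [
    {"x":0.244,"y":-0.342,"z":0,"wx":0,"wy":0,"wz":0.228},
    {"x":0.244,"y":-0.342,"z":0,"wx":0,"wy":0,"wz":0.228},
    {"x":0.244,"y":-0.342,"z":0,"wx":0,"wy":0,"wz":0.228},
    {"x":0.244,"y":-0.342,"z":0,"wx":0,"wy":0,"wz":0.228},
    {"x":0.244,"y":-0.342,"z":0,"wx":0,"wy":0,"wz":0.228},
    {"x":0.244,"y":-0.342,"z":0.0,"wx":0,"wy":0,"wz":0.228},
    {"x":0.244,"y":-0.342,"z":0.1,"wx":0,"wy":0,"wz":0.228},
    {"x":0.244,"y":-0.342,"z":0.2,"wx":0,"wy":0,"wz":0.228},
    {"x":0.244,"y":-0.342,"z":0.3,"wx":0,"wy":0,"wz":0.228},
    {"x":0.244,"y":-0.342,"z":0.37,"wx":0,"wy":0,"wz":0.228},
    {"x":0.244,"y":-0.342,"z":0.37,"wx":0,"wy":0,"wz":0.228}
  ]
}}

```text
t: 13.32
eef_pos: [0.6126, 0.0403, 0.0435]
tool_rot: [0.002, 0.888, -0.461, -0.005]
contact_force: [-0.6, 0.3, -0.4]
gripper_width: 0.997
```

{"fn": "jog_arm", "kwargs": {
  "plan": [
    {"x":0,"y":0,"z":0,"wx":0,"wy":0,"wz":0},
    {"x":0,"y":0,"z":0,"wx":0,"wy":0,"wz":0},
    {"x":0,"y":0,"z":0,"wx":0,"wy":0,"wz":0},
    {"x":0,"y":0,"z":0,"wx":0,"wy":0,"wz":0},
    {"x":0,"y":0,"z":0,"wx":0,"wy":0,"wz":0},
    {"x":0,"y":0,"z":0,"wx":0,"wy":0,"wz":0},
    {"x":0,"y":0,"z":0,"wx":0,"wy":0,"wz":0},
    {"x":0,"y":0,"z":0,"wx":0,"wy":0,"wz":0}
  ],
  "hand": -1,
  "grip_force": 40
}}

```text
t: 13.98
eef_pos: [0.6139, 0.0412, 0.0447]
tool_rot: [0.001, 0.888, -0.461, -0.004]
contact_force: [0.6, 2.7, 6.5]
gripper_width: 0.176
```

```bash
python3 - <<'E'
from h import *
p,r,s=acur(4);o=monitor.get_obs();print(p,o['t'],o['gripper_width'],o['contact_force'])
h=fx([0.5385,-.0110,-.2438],(.08,0,0))[:2]; v=p[:2]-h; print('hinge',h,'r',np.hypot(*v))
a0=np.arctan2(v[1],v[0]); a1=np.pi-.2438
jaw0=np.degrees(np.arctan2(*r.as_matrix()[[1,0],1])); print(a0,a1,jaw0)
N=12
for i in range(1,N+1):
    f=i/N; a=a0+(a1+.02-a0)*f; rr=.07
    P=np.r_[h+rr*np.array([np.cos(a),np.sin(a)]),p[2]]; Q=down(jaw0+(-104-jaw0)*f)
    print((r.inv().apply(P-p)/.2).round(3),((r.inv()*Q).as_rotvec()/np.pi).round(3))
E
```

```text
[0.61389731 0.04115724 0.04467022] 14.1833 0.17731210485374935 [0.04468049 1.63654306 5.51040141]
hinge [ 0.61613422 -0.03031136] r 0.07150359637708507
1.6020851913595018 2.8977926535897933 -144.83898671340606
[-0.013  0.037  0.   ] [ 0.001  0.002 -0.019]
[-0.029  0.072  0.001] [ 0.001  0.002 -0.038]
[-0.04   0.109  0.001] [ 0.001  0.002 -0.057]
[-0.048  0.146  0.001] [ 0.001  0.002 -0.076]
[-0.051  0.185  0.001] [ 0.001  0.002 -0.095]
[-0.05   0.223  0.001] [ 0.001  0.002 -0.113]
[-0.045  0.261  0.001] [ 0.001  0.002 -0.132]
[-0.036  0.298  0.002] [ 0.001  0.002 -0.151]
[-0.023  0.334  0.002] [ 0.001  0.002 -0.17 ]
[-0.006  0.369  0.002] [ 0.001  0.002 -0.189]
[0.014 0.401 0.002] [ 0.001  0.002 -0.208]
[0.039 0.431 0.002] [ 0.001  0.002 -0.227]
```

{"fn": "jog_arm", "kwargs": {
  "plan": [
    {"x":-0.013,"y":0.037,"z":-0.015,"wx":0,"wy":0,"wz":-0.019},
    {"x":-0.029,"y":0.072,"z":-0.015,"wx":0,"wy":0,"wz":-0.038},
    {"x":-0.04,"y":0.109,"z":-0.015,"wx":0,"wy":0,"wz":-0.057},
    {"x":-0.048,"y":0.146,"z":-0.015,"wx":0,"wy":0,"wz":-0.076},
    {"x":-0.051,"y":0.185,"z":-0.015,"wx":0,"wy":0,"wz":-0.095},
    {"x":-0.05,"y":0.223,"z":-0.015,"wx":0,"wy":0,"wz":-0.113},
    {"x":-0.045,"y":0.261,"z":-0.015,"wx":0,"wy":0,"wz":-0.132},
    {"x":-0.036,"y":0.298,"z":-0.015,"wx":0,"wy":0,"wz":-0.151},
    {"x":-0.023,"y":0.334,"z":-0.015,"wx":0,"wy":0,"wz":-0.17},
    {"x":-0.006,"y":0.369,"z":-0.015,"wx":0,"wy":0,"wz":-0.189},
    {"x":0.014,"y":0.401,"z":-0.015,"wx":0,"wy":0,"wz":-0.208},
    {"x":0.039,"y":0.431,"z":-0.015,"wx":0,"wy":0,"wz":-0.227}
  ]
}}

```text
t: 15.18
eef_pos: [0.5433, -0.0121, 0.045]
tool_rot: [-0.001, 0.993, -0.118, -0.008]
contact_force: [-3.4, 22.3, -11.1]
gripper_width: 0.171
```

```bash
python3 - <<'E'
from h import *
p,r,s=acur(4);o=monitor.get_obs();print(p,o['t'],o['gripper_width'],o['contact_force'],'tool force',r.inv().apply(o['contact_force']))
f=[0.5385,-.0110,-.2438];h=fx(f,(.08,0,0))[:2]; v=p[:2]-h; print('r',np.hypot(*v),'theta',np.pi-.2438-np.arctan2(v[1],v[0]))
s=fx(f,(.01,0,p[2])); print('shut knob',s, (r.inv().apply(s-p)/.2).round(3))
E
```

```text
[ 0.54323283 -0.01186875  0.04510051] 15.3833 0.1766232998224801 [ -2.8178838    9.35993787 -13.61299523] tool force [-4.72396709 -8.40713488 13.7064497 ]
r 0.07519801230993463 theta 0.003981561953430912
shut knob [ 0.54820428 -0.01341392  0.04510051] [ 0.026  0.002 -0.   ]
```

{"fn": "jog_arm", "kwargs": {
  "plan": [
    {"x":0.01,"y":0.015,"z":0,"wx":0,"wy":0,"wz":0},
    {"x":0.01,"y":0.03,"z":0,"wx":0,"wy":0,"wz":0},
    {"x":0.01,"y":0.03,"z":0,"wx":0,"wy":0,"wz":0}
  ]
}}

```text
t: 15.63
eef_pos: [0.5431, -0.0116, 0.045]
tool_rot: [-0.005, 0.993, -0.118, -0.009]
contact_force: [-0.2, 16.1, -0.1]
gripper_width: 0.177
```

```bash
python3 - <<'E'
from h import *
p,r,s=acur(4);o=monitor.get_obs();print(p,o['t'],'tool force',r.inv().apply(o['contact_force']))
f=[0.5385,-.0110,-.2438];h=fx(f,(.08,0,0))[:2]; v=p[:2]-h; print('r',np.hypot(*v),'theta',np.pi-.2438-np.arctan2(v[1],v[0]))
E
```

```text
[ 0.54311171 -0.0115727   0.0449987 ] 15.8333 tool force [ -4.56783815 -14.91885958   0.6071705 ]
r 0.07538847997232677 theta 0.00739460726163621
```

{"fn": "jog_arm", "kwargs": {
  "plan": [
    {"x":0,"y":0,"z":0,"wx":0,"wy":0,"wz":0},
    {"x":0,"y":0,"z":0,"wx":0,"wy":0,"wz":0},
    {"x":0,"y":0,"z":0,"wx":0,"wy":0,"wz":0},
    {"x":0,"y":0,"z":-0.05,"wx":0,"wy":0,"wz":0},
    {"x":0,"y":0,"z":-0.2,"wx":0,"wy":0,"wz":0},
    {"x":0,"y":0,"z":-0.35,"wx":0,"wy":0,"wz":0},
    {"x":0,"y":0,"z":-0.5,"wx":0,"wy":0,"wz":0},
    {"x":0,"y":0,"z":-0.5,"wx":0,"wy":0,"wz":0}
  ],
  "hand": 1
}}

```text
t: 16.5
eef_pos: [0.5489, -0.0135, 0.1516]
tool_rot: [-0.005, 0.993, -0.119, -0.004]
contact_force: [1.3, -0.8, 0.5]
gripper_width: 1.0
```

```bash
python3 - <<'E'
from h import *
p,r=cur();print(p,monitor.get_obs()['t'])
f=[0.5385,-.0110,-.2438]
import cv2
for c in('scene','top'):
    im=cams.read_camera(c); cv2.imwrite(f'pics/{c}10.png',im[:,:,::-1])
    for n,l in [('keeper_knob',(.01,0,.118)),('eye',(-.0645,0,.066))]:
        print(c,n,[(round(d['confidence'],2),d['location']) for d in finder.place_of(c,n)[:2]],proj(c,fx(f,l)).round(1))
chain(([.50,.1,.19],down(-70)),([.46,.18,.19],down(-50)))
E
```

```text
[ 0.54889585 -0.01350592  0.15158252] 16.5
scene keeper_knob [(0.59, [345.0, 163.2]), (0.57, [342.6, 192.9])] [346.3 165.6]
scene eye [(0.62, [364.7, 192.0]), (0.33, [345.7, 200.6])] [363.9 192.3]
top keeper_knob [(0.86, [373.4, 201.9])] [371.9 202.7]
top eye [(0.88, [362.3, 227.6]), (0.58, [366.8, 223.7])] [365.1 227.2]
xyz [-0.349 -0.5   -0.221] w [-0.004  0.006 -0.186] rows>= 4.7
xyz [-0.051 -0.444  0.   ] w [ 0.     0.    -0.111] rows>= 2.8
```

```bash
python3 - <<'E'
from h import *
f=[0.5385,-.0110,-.2438]; q=down(-104,27,np.degrees(f[2])); print(q.as_matrix().round(3)[:,2])
A=lambda d: fx(f,(-.0645-d*np.sin(np.radians(27)),0,.066+d*np.cos(np.radians(27))))
chain((A(.06),q),(A(.0),q)); print(A(0))
E
```

```text
[ 0.441 -0.11  -0.891]
xyz [-0.484 -0.007  0.132] w [-0.002  0.157  0.002] rows>= 3.9
xyz [ 0.  -0.   0.3] w [0. 0. 0.] rows>= 1.4
[0.47590741 0.00456978 0.066     ]
```

{"fn": "jog_arm", "kwargs": {
  "plan": [
    {"x":-0.484,"y":-0.007,"z":0,"wx":0,"wy":0.157,"wz":0},
    {"x":-0.484,"y":-0.007,"z":0,"wx":0,"wy":0.157,"wz":0},
    {"x":-0.484,"y":-0.007,"z":0.13,"wx":0,"wy":0.157,"wz":0},
    {"x":-0.484,"y":-0.007,"z":0.13,"wx":0,"wy":0.157,"wz":0},
    {"x":-0.484,"y":-0.007,"z":0.13,"wx":0,"wy":0.157,"wz":0},
    {"x":-0.42,"y":-0.007,"z":0.26,"wx":0,"wy":0.157,"wz":0},
    {"x":-0.35,"y":-0.007,"z":0.4,"wx":0,"wy":0.157,"wz":0},
    {"x":-0.35,"y":-0.007,"z":0.4,"wx":0,"wy":0.157,"wz":0}
  ]
}}

```text
t: 17.47
eef_pos: [0.4764, 0.0001, 0.0959]
tool_rot: [0.022, 0.97, -0.119, 0.211]
contact_force: [0.4, -0.8, -0.6]
gripper_width: 1.0
```

```bash
python3 - <<'E'
from h import *
import cv2
p,r,s=acur(3);print(p,r.as_matrix().round(3)[:,2],monitor.get_obs()['q'],monitor.get_obs()['contact_force'])
k,im=shot('w11')
for n in ('eye','keeper_knob'):print(n,[(d['confidence'],d['location'],wat(k,d['location'],.066)) for d in finder.place_of('wrist',n)[:2]])
cv2.imwrite('pics/w11c.png',cv2.resize(im[100:400,170:470],(600,600),interpolation=2))
print(wproj(k,[0.4759,.00457,.066]))
E
```

```text
[0.47713754 0.00139259 0.09547898] [ 0.403 -0.093 -0.91 ] [-0.1163544   0.13515481 -0.19454155  2.4277142   0.8664845   0.31122444
 -2.91054527] [-0.30199115 -0.77272601  0.60436164]
eye [(0.7, [316.1, 229.5], array([0.4756, 0.0047, 0.066 ]))]
keeper_knob [(0.86, [312.8, 101.8], array([ 0.5725, -0.016 ,  0.066 ])), (0.26, [120.7, 297.2], array([0.4544, 0.18  , 0.066 ]))]
[316.20335087 229.00829874]
```

View pics/w11c.png

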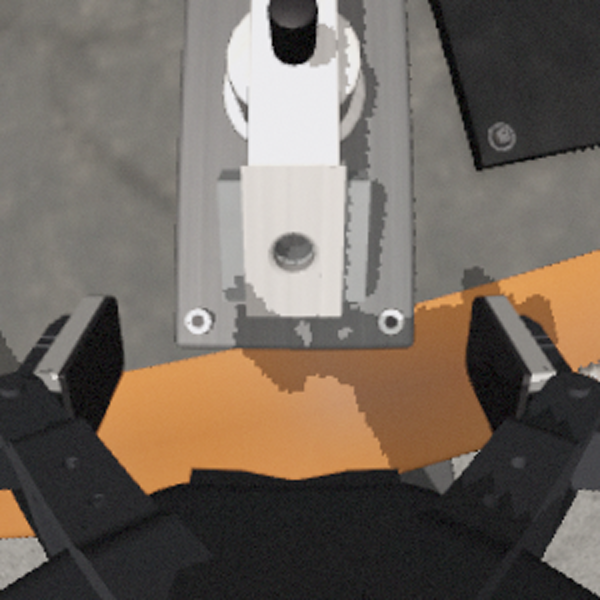

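```bash
cat >> h.py <<'E'
F=[0.5385,-.0110,-.2438]
QS=down(-67.5,30,202.5)
TZ=QS.apply([0,0,1])
E
python3 - <<'E'
from h import *
G=np.array([.4555,.189,.09]); T=G+.0565*TZ; print(TZ,T)
chain(([.50,.0,.2],down(-104)),([.53,.12,.2],down(-85,15,190)),(T-.1*TZ,QS))
E
```

```text
[-0.46193977 -0.19134172 -0.8660254 ] [0.4294004  0.17818919 0.04106956]
xyz [ 0.316 -0.013 -0.419] w [-0.003 -0.136  0.002] rows>= 3.4
xyz [ 0.    -0.618  0.   ] w [-0.021 -0.081 -0.105] rows>= 3.4
xyz [-0.137 -0.418  0.401] w [-0.03  -0.082 -0.092] rows>= 3.2
```

{"fn": "jog_arm", "kwargs": {
  "plan": [
    {"x":0.1,"y":-0.013,"z":-0.3,"wx":0,"wy":-0.03,"wz":0},
    {"x":0.316,"y":-0.013,"z":-0.42,"wx":0,"wy":-0.136,"wz":0},
    {"x":0.316,"y":-0.013,"z":-0.42,"wx":0,"wy":-0.136,"wz":0},
    {"x":0.316,"y":-0.013,"z":-0.42,"wx":0,"wy":-0.136,"wz":0},
    {"x":0.316,"y":-0.013,"z":-0.42,"wx":0,"wy":-0.136,"wz":0}
  ]
}}

```text
t: 18.18
eef_pos: [0.5, 0.0025, 0.2046]
tool_rot: [0.004, 0.992, -0.12, 0.04]
contact_force: [1.4, -0.8, -0.7]
gripper_width: 0.999
```

{"fn": "jog_arm", "kwargs": {
  "plan": [
    {"x":0,"y":-0.618,"z":0,"wx":-0.02,"wy":-0.08,"wz":-0.1},
    {"x":0,"y":-0.618,"z":0,"wx":-0.02,"wy":-0.08,"wz":-0.1},
    {"x":0,"y":-0.618,"z":0,"wx":-0.02,"wy":-0.08,"wz":-0.1},
    {"x":0,"y":-0.618,"z":0,"wx":-0.02,"wy":-0.08,"wz":-0.1},
    {"x":0,"y":-0.618,"z":0,"wx":-0.02,"wy":-0.08,"wz":-0.1}
  ]
}}

```text
t: 18.6
eef_pos: [0.5301, 0.1262, 0.2042]
tool_rot: [0.024, 0.995, 0.038, -0.09]
contact_force: [0.1, 0.7, -0.1]
gripper_width: 0.997
```

```bash
python3 - <<'E'
from h import *
print(monitor.get_obs()['q'])
G=np.array([.4555,.189,.09]); T=G+.0565*TZ
chain((T-.1*TZ,QS))
E
```

```text
[-0.04019768  0.40068074 -0.39829925  1.68510829  0.13527787  1.27386938
 -1.96951553]
xyz [-0.172 -0.392  0.405] w [-0.022 -0.106 -0.098] rows>= 3.7
```

{"fn": "jog_arm", "kwargs": {
  "plan": [
    {"x":-0.17,"y":-0.39,"z":0.4,"wx":-0.022,"wy":-0.106,"wz":-0.098},
    {"x":-0.17,"y":-0.39,"z":0.4,"wx":-0.022,"wy":-0.106,"wz":-0.098},
    {"x":-0.17,"y":-0.39,"z":0.4,"wx":-0.022,"wy":-0.106,"wz":-0.098},
    {"x":-0.17,"y":-0.39,"z":0.4,"wx":-0.022,"wy":-0.106,"wz":-0.098},
    {"x":-0.17,"y":-0.39,"z":0.4,"wx":-0.022,"wy":-0.106,"wz":-0.098}
  ]
}}

```text
t: 19.02
eef_pos: [0.4745, 0.1976, 0.1263]
tool_rot: [0.049, 0.946, 0.19, -0.258]
contact_force: [-0.1, -1.5, -0.9]
gripper_width: 0.998
```

```bash
python3 - <<'E'
from h import *
import cv2
p,r,s=acur(3);print(p,s,monitor.get_obs()['q'])
k,im=shot('w12'); b0=np.array([.4555,.189])
for n,z in (('pin',.058),('pin_stand',0)):
    for d in finder.place_of('wrist',n)[:2]:print(n,d['confidence'],d['location'],wat(k,d['location'],z))
for c,n,z in (('scene','pin',.058),('scene','pin_stand',0),('top','pin',.058)):
    cams.read_camera(c)
    for d in finder.place_of(c,n)[:3]: print(c,n,d['confidence'],d['location'],at(c,d['location'],z))
a=im[80:380,190:440].copy()
for z,rad,col in ((.058,.015,(0,255,0)),(.105,.012,(0,0,255))):
    for t in np.linspace(0,6.28,16,endpoint=False):
        u=wproj(k,[b0[0]+rad*np.cos(t),b0[1]+rad*np.sin(t),z])-[190,80]
        if 0<=u[0]<250 and 0<=u[1]<300: a[int(u[1]),int(u[0])]=col
print(wproj(k,[*b0,.105]))
cv2.imwrite('pics/v12.png',cv2.resize(a,(500,600),interpolation=0))
E
```

```text
[0.47569463 0.19661182 0.12745644] [0.00087202 0.0007434  0.00094686] [-0.17459254  0.66430077 -0.45384149  1.56401924  0.16255291  1.48766441
 -1.85352116]
pin 0.65 [42.3, 132.3] [0.4159 0.4568 0.058 ]
pin 0.62 [313.5, 176.8] [0.4534 0.1888 0.058 ]
pin_stand 0.72 [312.9, 136.4] [0.4529 0.1897 0.    ]
scene pin 0.72 [278.6, 316.9] [0.40624286 0.47242923 0.058     ]
scene pin 0.64 [281.2, 194.5] [0.66509695 0.13929832 0.058     ]
scene pin 0.33 [282.1, 263.0] [0.49632489 0.34757129 0.058     ]
scene pin_stand 0.89 [333.7, 254.0] [0.44546648 0.20229119 0.        ]
top pin 0.65 [226.1, 250.3] [0.40271103 0.45047189 0.058     ]
top pin 0.64 [326.8, 165.5] [0.67980312 0.12727641 0.058     ]
top pin 0.61 [303.9, 234.3] [0.45383868 0.20120161 0.058     ]
[313.87229835 218.88675671]
```

View pics/v12.png

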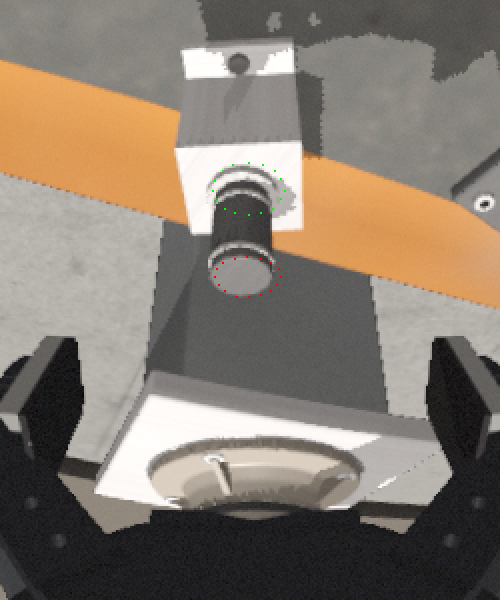

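```bash
python3 - <<'E'
from h import *
import pickle
k=pickle.load(open('w12.pkl','rb'))
a=wat(k,(310.3,217.5),.105);b=wat(k,(311,173.5),.063);print(a,b)
c=(a+b)[:2]/2; G=np.array([*c,.090]); T=G+.0565*TZ; p,r,_=acur(3); print(p,T,k['extrinsics'][:3,:3].T@-k['extrinsics'][:3,3])
for P in (T-.04*TZ,T): print((r.inv().apply(P-p)/.2).round(3),((r.inv()*QS).as_rotvec()/np.pi).round(3))
E
```

```text
[0.456 0.192 0.105] [0.4604 0.1938 0.063 ]
[0.47628053 0.19695452 0.12878045] [0.4321004  0.18208919 0.04106956] [0.62018631 0.25389667 0.24756641]
[ 0.018 -0.016  0.296] [-0.  0. -0.]
[ 0.018 -0.016  0.496] [-0.  0. -0.]
```

{"fn": "jog_arm", "kwargs": {
  "plan": [
    {"x":0.015,"y":-0.016,"z":0.12,"wx":0,"wy":0,"wz":0},
    {"x":0.015,"y":-0.016,"z":0.24,"wx":0,"wy":0,"wz":0},
    {"x":0.015,"y":-0.016,"z":0.36,"wx":0,"wy":0,"wz":0},
    {"x":0.015,"y":-0.016,"z":0.44,"wx":0,"wy":0,"wz":0},
    {"x":0.015,"y":-0.016,"z":0.48,"wx":0,"wy":0,"wz":0},
    {"x":0.015,"y":-0.016,"z":0.48,"wx":0,"wy":0,"wz":0}
  ]
}}

```text
t: 20.27
eef_pos: [0.4315, 0.1818, 0.0429]
tool_rot: [0.051, 0.947, 0.188, -0.256]
contact_force: [-0.0, -0.1, 0.6]
gripper_width: 1.003
```

{"fn": "jog_arm", "kwargs": {
  "plan": [
    {"x":0,"y":0,"z":0,"wx":0,"wy":0,"wz":0},
    {"x":0,"y":0,"z":0,"wx":0,"wy":0,"wz":0},
    {"x":0,"y":0,"z":0,"wx":0,"wy":0,"wz":0},
    {"x":0,"y":0,"z":0,"wx":0,"wy":0,"wz":0},
    {"x":0,"y":0,"z":0,"wx":0,"wy":0,"wz":0},
    {"x":0,"y":0,"z":0,"wx":0,"wy":0,"wz":0},
    {"x":0,"y":0,"z":0,"wx":0,"wy":0,"wz":0},
    {"x":0,"y":0,"z":0,"wx":0,"wy":0,"wz":0}
  ],
  "hand": -1,
  "grip_force": 70
}}

```text
t: 20.93
eef_pos: [0.4321, 0.1823, 0.0435]
tool_rot: [0.051, 0.947, 0.188, -0.255]
contact_force: [2.6, 0.5, 5.5]
gripper_width: 0.253
```

```bash
python3 - <<'E'
from h import *
import cv2
p,r,s=acur(4);o=monitor.get_obs();print(p,o['t'],o['gripper_width'],o['contact_force'],r.inv().apply([0,0,1.]))
k,im=shot('w13');cv2.imwrite('pics/w13c.png',cv2.resize(im[130:330,230:400],(680,800))[:600])
for n,z in (('pin',.058),('pin_stand',0)):
    for d in finder.place_of('wrist',n)[:2]:print(n,d['confidence'],d['location'],wat(k,d['location'],z))
g=im[130:330,230:400]; np.set_printoptions(linewidth=250)
# pin grip top predicted
print(wproj(k,[.457,.1925,.105]),wproj(k,[.457,.1925,.058]))
print('up .1:',r.inv().apply([0,0,.1])/.2)
E
```

```text
[0.43213814 0.18229819 0.04348784] 21.1333 0.2583504229976066 [0.79922432 1.44716462 5.4763386 ] [-5.02086387e-01 -2.02749840e-04 -8.64817448e-01]
pin 0.74 [320.9, 223.1] [0.4538 0.1889 0.058 ]
pin_stand 0.55 [320.3, 154.4] [0.4539 0.1888 0.    ]
[317.07420629 300.13186953] [317.03976424 218.06175302]
up .1: [-2.51043193e-01 -1.01374920e-04 -4.32408724e-01]
```

{"fn": "jog_arm", "kwargs": {
  "plan": [
    {"x":-0.05,"y":0,"z":-0.086,"wx":0,"wy":0,"wz":0},
    {"x":-0.12,"y":0,"z":-0.207,"wx":0,"wy":0,"wz":0},
    {"x":-0.19,"y":0,"z":-0.327,"wx":0,"wy":0,"wz":0},
    {"x":-0.251,"y":0,"z":-0.432,"wx":0,"wy":0,"wz":0},
    {"x":-0.251,"y":0,"z":-0.432,"wx":0,"wy":0,"wz":0}
  ]
}}

```text
t: 21.7
eef_pos: [0.4341, 0.1836, 0.1472]
tool_rot: [0.05, 0.948, 0.189, -0.252]
contact_force: [0.6, 0.4, -1.3]
gripper_width: 0.259
```

```bash
cat >> h.py <<'E'
P0=np.array([.43214,.1823,.0435]); UT=np.array([-.502,0,-.865]); UT/=np.linalg.norm(UT)
def qin():
    n=np.array([-np.sin(np.radians(27))*np.cos(F[2]),-np.sin(np.radians(27))*np.sin(F[2]),np.cos(np.radians(27))])
    y=np.array([np.sin(F[2]),-np.cos(F[2]),0]); yt=np.array([0,1.,0])
    B=np.c_[n,y,np.cross(n,y)]; A=np.c_[UT,yt,np.cross(UT,yt)]
    return n,R.from_matrix(B@A.T)
E
python3 - <<'E'
from h import *
import cv2
p,r,s=acur(4);o=monitor.get_obs();print(p,o['gripper_width'],o['contact_force'])
k,im=shot('w14'); dz=p[2]-P0[2]
for n,z in (('pin_tip',.008+dz),('pin',.058+dz)):
    for d in finder.place_of('wrist',n)[:2]:
        w=wat(k,d['location'],z);print(n,d['confidence'],d['location'],w,'tool',r.inv().apply(w-p).round(4))
for z in (.008,.058):print(wproj(k,[.4555+p[0]-P0[0],.1905+p[1]-P0[1],z+dz]))
n,Q=qin(); print(n,Q.as_matrix().round(3)[:,2])
ot=r.inv().apply(np.array([.4555,.1905,.058+dz])+[p[0]-P0[0],p[1]-P0[1],0]-p); print('ot',ot)
eye=fx(F,(-.0645,0,.066)); T=eye+.075*n-Q.apply(ot); print(T)
chain(([.44,.15,.16],down(-80,15,190)),([.43,.06,.16],Q),(T,Q))
E
```

```text
[0.43292618 0.18269633 0.14460131] 0.25777131154445526 [-0.38537694 -0.46168945 -1.32507916]
pin_tip 0.9 [317.2, 162.4] [0.4541 0.1908 0.1091] tool [0.0374 0.0006 0.0194]
pin_tip 0.89 [59.8, 59.6] [0.4784 0.3721 0.1091] tool [ 0.1169 -0.1576 -0.0264]
pin 0.69 [321.2, 222.0] [0.4568 0.1897 0.1591] tool [ 0.0142  0.0027 -0.0249]
pin 0.62 [31.5, 86.2] [0.4933 0.3496 0.1591] tool [ 0.0964 -0.1311 -0.0723]
[318.33857039 159.92808233]
[318.68064415 222.05022397]
[-0.44056495  0.10958967  0.89100652] [-0.053  0.013 -0.999]
ot [ 0.0141756   0.00135921 -0.02490752]
[0.42813806 0.01785294 0.10872876]
xyz [-0.063  0.163 -0.066] w [0.027 0.085 0.064] rows>= 2.8
xyz [-0.123  0.434  0.033] w [0.021 0.065 0.132] rows>= 3.7
xyz [0.056 0.207 0.254] w [0. 0. 0.] rows>= 1.6
```

{"fn": "jog_arm", "kwargs": {
  "plan": [
    {"x":-0.06,"y":0.16,"z":-0.07,"wx":0.027,"wy":0.085,"wz":0.064},
    {"x":-0.06,"y":0.16,"z":-0.07,"wx":0.027,"wy":0.085,"wz":0.064},
    {"x":-0.06,"y":0.16,"z":-0.07,"wx":0.027,"wy":0.085,"wz":0.064},
    {"x":-0.06,"y":0.16,"z":-0.07,"wx":0.027,"wy":0.085,"wz":0.064}
  ]
}}

```text
t: 22.38
eef_pos: [0.439, 0.1487, 0.1607]
tool_rot: [0.011, 0.988, 0.084, -0.129]
contact_force: [-1.0, 0.1, -2.2]
gripper_width: 0.26
```

```bash
python3 - <<'E'
from h import *
p,r=cur(); n,Q=qin(); ot=np.array([.0133,.0005,-.0244])
eye=fx(F,(-.0645,0,.066)); T=eye+.075*n-Q.apply(ot)
chain((T+[.01,.04,.04],Q),(T,Q))
E
```

```text
xyz [-0.061  0.453  0.076] w [0.021 0.064 0.13 ] rows>= 3.7
xyz [0.011 0.206 0.2  ] w [0. 0. 0.] rows>= 1.4
```

{"fn": "jog_arm", "kwargs": {
  "plan": [
    {"x":-0.06,"y":0.45,"z":0.05,"wx":0.021,"wy":0.064,"wz":0.13},
    {"x":-0.06,"y":0.45,"z":0.076,"wx":0.021,"wy":0.064,"wz":0.13},
    {"x":-0.06,"y":0.45,"z":0.076,"wx":0.021,"wy":0.064,"wz":0.13},
    {"x":-0.06,"y":0.45,"z":0.076,"wx":0.021,"wy":0.064,"wz":0.13},
    {"x":-0.06,"y":0.45,"z":0.076,"wx":0.021,"wy":0.064,"wz":0.13},
    {"x":-0.06,"y":0.45,"z":0.076,"wx":0.021,"wy":0.064,"wz":0.13}
  ]
}}

```text
t: 22.88
eef_pos: [0.4386, 0.0579, 0.149]
tool_rot: [-0.004, 0.993, -0.119, -0.028]
contact_force: [0.4, 0.9, -1.4]
gripper_width: 0.256
```

```bash
python3 - <<'E'
from h import *
import cv2
p,r,s=acur(4);print(p,monitor.get_obs()['q']); n,Q=qin(); ot=np.array([.0133,.0005,-.0244]); tt=ot-.05*UT
print('rot err deg',np.degrees((r.inv()*Q).as_rotvec()))
tip=p+r.apply(tt);org=p+r.apply(ot);print('tip',tip,'org',org)
for c in('wrist','scene','top'):
    if c=='wrist': k,im=shot('w15'); pr=lambda q:wproj(k,q)
    else: cv2.imwrite(f'pics/{c}15.png',cams.read_camera(c)[:,:,::-1]); pr=lambda q:proj(c,q)
    for nme,q in(('pin_tip',tip),('pin',org),('eye',fx(F,(-.0645,0,.066)))):
        print(c,nme,'pred',pr(q).round(1),[(round(d['confidence'],2),d['location']) for d in finder.place_of(c,nme)[:4]])
E
```

```text
[0.43928206 0.05845744 0.14900751] [ 0.07491175  0.2060809  -0.36449253  2.07307565  0.05489429  0.92456211
 -2.12809427]
rot err deg [-0.02895867  0.12176871  0.3505626 ]
tip [0.47538737 0.04921289 0.12801537] org [0.4534093  0.05449941 0.17261377]
wrist pin_tip pred [317.8 160.6] [(0.83, [317.7, 164.5]), (0.74, [70.8, 252.4])]
wrist pin pred [318.  221.5] [(0.9, [54.0, 266.3]), (0.84, [319.7, 222.0])]
wrist eye pred [369.  130.9] [(0.82, [366.4, 132.8])]
scene pin_tip pred [357.3 181.6] [(0.86, [283.0, 329.9]), (0.64, [355.6, 184.6]), (0.52, [278.2, 204.5])]
scene pin pred [364.7 171.2] [(0.76, [283.2, 193.0]), (0.62, [364.8, 170.6]), (0.51, [281.0, 317.7])]
scene eye pred [363.9 192.3] [(0.62, [366.0, 194.0])]
top pin_tip pred [352.2 225.7] []
top pin pred [351.2 231.7] [(0.52, [324.1, 163.6]), (0.39, [222.5, 248.6])]
top eye pred [365.1 227.2] []
```

```bash
python3 - <<'E'
from h import *
p,r,s=acur(4); n,Q=qin(); ot=np.array([.0133,.0005,-.0244]); eye=fx(F,(-.0645,0,.066))
for d in (.09,.062):
    T=eye+d*n-Q.apply(ot); print(T,(r.inv().apply(T-p)/.2).round(3),((r.inv()*Q).as_rotvec()/np.pi).round(3))
E
```

```text
[0.42219751 0.01844525 0.12255283] [-0.027  0.209  0.134] [-0.  0.  0.]
[0.43453333 0.01537674 0.09760465] [0.043 0.209 0.255] [-0.  0.  0.]
```

{"fn": "jog_arm", "kwargs": {
  "plan": [
    {"x":0.01,"y":0.1,"z":0.05,"wx":0,"wy":0,"wz":0},
    {"x":0.01,"y":0.209,"z":0.13,"wx":0,"wy":0,"wz":0},
    {"x":0.043,"y":0.209,"z":0.25,"wx":0,"wy":0,"wz":0},
    {"x":0.043,"y":0.209,"z":0.25,"wx":0,"wy":0,"wz":0},
    {"x":0.043,"y":0.209,"z":0.25,"wx":0,"wy":0,"wz":0}
  ]
}}

```text
t: 24.3
eef_pos: [0.4339, 0.0156, 0.0983]
tool_rot: [-0.004, 0.992, -0.121, -0.028]
contact_force: [0.8, -0.2, -1.8]
gripper_width: 0.261
```

```bash
python3 - <<'E'
from h import *
import cv2
p,r,s=acur(4);o=monitor.get_obs();print(p,o['q'],o['t']); n,Q=qin(); ot=np.array([.0133,.0005,-.0244]); tt=ot-.05*UT
print('rot err deg',np.degrees((r.inv()*Q).as_rotvec()))
tip=p+r.apply(tt);org=p+r.apply(ot);eye=fx(F,(-.0645,0,.066));print('tip',tip,'off axis',(tip-eye)-n*((tip-eye)@n),(tip-eye)@n)
k,im=shot('w16'); s=cams.read_camera('scene')[:,:,::-1].copy()
def crop(img,pr,f,half,o0):
    c=pr(o0).astype(int); x0,y0=c-half; a=cv2.resize(img[y0:y0+2*half,x0:x0+2*half],None,fx=f,fy=f,interpolation=2)
    for q,col in((tip,(0,0,255)),(org,(0,0,255)),(eye,(0,255,0))):
        u=((pr(q)-[x0,y0]+.5)*f).astype(int); cv2.drawMarker(a,tuple(int(v) for v in u),col,0,10,1)
    return a,(x0,y0)
a,oa=crop(im,lambda q:wproj(k,q),8,25,tip); 
a,oa=crop(im,lambda q:wproj(k,q),5,40,tip); b,ob=crop(s,lambda q:proj('scene',q),10,20,eye); print(oa,ob)
cv2.imwrite('pics/v16.png',np.hstack([a,b]))
E
```

```text
[0.43487313 0.01609433 0.09922581] [ 0.12687633  0.2635955  -0.32938755  2.13762251  0.08403802  0.80316868
 -2.06580455] 24.5
rot err deg [-0.07068515  0.02633535  0.12167633]
tip [0.47097729 0.00670624 0.07829549] off axis [0.0009565  0.00067217 0.00039028] 0.013361535884148781
(np.int64(278), np.int64(120)) (np.int64(343), np.int64(172))
```

View pics/v16.png

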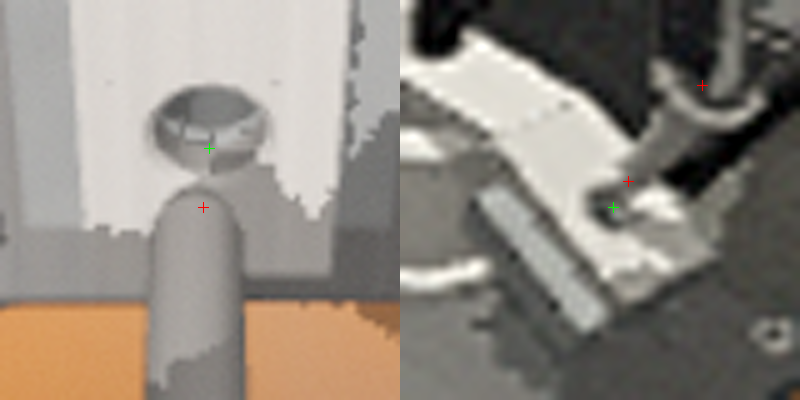

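{"fn": "jog_arm", "kwargs": {
  "plan": [
    {"x":0.01,"y":0.0075,"z":-0.005,"wx":0,"wy":0,"wz":0},
    {"x":0.025,"y":0.0075,"z":0.02,"wx":0,"wy":0,"wz":0},
    {"x":0.037,"y":0.0075,"z":0.042,"wx":0,"wy":0,"wz":0},
    {"x":0.049,"y":0.0075,"z":0.062,"wx":0,"wy":0,"wz":0},
    {"x":0.06,"y":0.0075,"z":0.081,"wx":0,"wy":0,"wz":0},
    {"x":0.06,"y":0.0075,"z":0.081,"wx":0,"wy":0,"wz":0}
  ]
}}

```text
t: 25.1
eef_pos: [0.4455, 0.0117, 0.0817]
tool_rot: [-0.004, 0.992, -0.121, -0.027]
contact_force: [0.3, -0.6, -1.9]
gripper_width: 0.258
```

```bash
cat > ck.py <<'E'
from h import *
import cv2
p,r,s=acur(4);o=monitor.get_obs();n,Q=qin(); ot=np.array([.0133,.0005,-.0244]); tt=ot-.05*UT
print(p,o['t'],o['gripper_width'],'q4',o['q'][3],'F tool',r.inv().apply(o['contact_force']).round(1),'rot err',np.degrees((r.inv()*Q).as_rotvec()).round(2))
eye=fx(F,(-.0645,0,.066));e=np.cross([np.sin(F[2]),-np.cos(F[2]),0],n)
for nm,q in(('tip',p+r.apply(tt)),('org',p+r.apply(ot))): d=q-eye; print(nm,'along n %.4f  slope %.4f  y %.4f'%(d@n,d@e,d@np.array([np.sin(F[2]),-np.cos(F[2]),0])))
E
python3 ck.py
```

```text
[0.44552649 0.01185687 0.08221792] 25.3 0.256729703721693 q4 2.12969699876177 F tool [ 0.5 -0.5  1. ] rot err [-0.07 -0.01  0.13]
tip along n -0.0069  slope -0.0033  y 0.0007
org along n 0.0431  slope -0.0033  y 0.0008
```

{"fn": "jog_arm", "kwargs": {
  "plan": [
    {"x":0.012,"y":0,"z":0.02,"wx":0,"wy":0,"wz":0},
    {"x":0.022,"y":0,"z":0.038,"wx":0,"wy":0,"wz":0},
    {"x":0.033,"y":0,"z":0.057,"wx":0,"wy":0,"wz":0},
    {"x":0.043,"y":0,"z":0.074,"wx":0,"wy":0,"wz":0},
    {"x":0.043,"y":0,"z":0.074,"wx":0,"wy":0,"wz":0}
  ]
}}

```text
t: 25.72
eef_pos: [0.4533, 0.01, 0.0668]
tool_rot: [-0.004, 0.992, -0.12, -0.027]
contact_force: [0.2, 0.0, -1.4]
gripper_width: 0.262
```

```bash
python3 ck.py
```

```text
[0.45329517 0.01005612 0.06714113] 25.9167 0.2591367512551407 q4 2.124516011980861 F tool [0.8 0.4 1.8] rot err [-0.07 -0.04  0.13]
tip along n -0.0240  slope -0.0036  y 0.0005
org along n 0.0260  slope -0.0035  y 0.0006
```

{"fn": "jog_arm", "kwargs": {
  "plan": [
    {"x":0.012,"y":0,"z":0.021,"wx":0,"wy":0,"wz":0},
    {"x":0.025,"y":0,"z":0.043,"wx":0,"wy":0,"wz":0},
    {"x":0.038,"y":0,"z":0.065,"wx":0,"wy":0,"wz":0},
    {"x":0.05,"y":0,"z":0.0865,"wx":0,"wy":0,"wz":0},
    {"x":0.05,"y":0,"z":0.0865,"wx":0,"wy":0,"wz":0}
  ]
}}

```text
t: 26.33
eef_pos: [0.4622, 0.0078, 0.0488]
tool_rot: [-0.004, 0.992, -0.12, -0.027]
contact_force: [-0.7, 0.1, -1.2]
gripper_width: 0.258
```

```bash
python3 ck.py
```

```text
[0.46218773 0.00793179 0.04925922] 26.5333 0.25709765109055266 q4 2.1168314097107115 F tool [ 0.4 -0.7  0.8] rot err [-0.08 -0.04  0.13]
tip along n -0.0441  slope -0.0036  y 0.0004
org along n 0.0059  slope -0.0036  y 0.0006
```

Advance in small steps until contact.

{"fn": "jog_arm", "kwargs": {
  "plan": [
    {"x":0.006,"y":0,"z":0.011,"wx":0,"wy":0,"wz":0},
    {"x":0.012,"y":0,"z":0.021,"wx":0,"wy":0,"wz":0},
    {"x":0.016,"y":0,"z":0.028,"wx":0,"wy":0,"wz":0},
    {"x":0.018,"y":0,"z":0.031,"wx":0,"wy":0,"wz":0},
    {"x":0.018,"y":0,"z":0.031,"wx":0,"wy":0,"wz":0}
  ]
}}

```text
t: 26.95
eef_pos: [0.4652, 0.0073, 0.0435]
tool_rot: [-0.004, 0.992, -0.12, -0.027]
contact_force: [-1.7, 0.8, 2.0]
gripper_width: 0.261
```

```bash
python3 ck.py
```

```text
[0.46516413 0.00728222 0.04350553] 27.15 0.2554217674523313 q4 2.1137176405147025 F tool [-1.6  0.6 -4.2] rot err [-0.07 -0.04  0.14]
tip along n -0.0506  slope -0.0037  y 0.0003
org along n -0.0006  slope -0.0037  y 0.0005
```

{"fn": "jog_arm", "kwargs": {
  "plan": [
    {"x":0.004,"y":0,"z":0.007,"wx":0,"wy":0,"wz":0},
    {"x":0.006,"y":0,"z":0.011,"wx":0,"wy":0,"wz":0},
    {"x":0.006,"y":0,"z":0.011,"wx":0,"wy":0,"wz":0}
  ]
}}

```text
t: 27.4
eef_pos: [0.4652, 0.0076, 0.0431]
tool_rot: [-0.004, 0.992, -0.12, -0.028]
contact_force: [-12.3, 1.5, 30.2]
gripper_width: 0.258
```

```bash
python3 ck.py
```

```text
[0.46524283 0.00764317 0.04307193] 27.6 0.2544446740838075 q4 2.1123182589361735 F tool [-13.5   1.3 -28.4] rot err [-0.03  0.05  0.14]
tip along n -0.0510  slope -0.0034  y -0.0000
org along n -0.0010  slope -0.0035  y 0.0001
```

{"fn": "jog_arm", "kwargs": {
  "plan": [
    {"x":0,"y":0,"z":0,"wx":0,"wy":0,"wz":0},
    {"x":0,"y":0,"z":0,"wx":0,"wy":0,"wz":0},
    {"x":0,"y":0,"z":0,"wx":0,"wy":0,"wz":0},
    {"x":0,"y":0,"z":0,"wx":0,"wy":0,"wz":0},
    {"x":0,"y":0,"z":0,"wx":0,"wy":0,"wz":0},
    {"x":0,"y":0,"z":-0.1,"wx":0,"wy":0,"wz":0},
    {"x":0,"y":0,"z":-0.25,"wx":0,"wy":0,"wz":0},
    {"x":0,"y":0,"z":-0.4,"wx":0,"wy":0,"wz":0},
    {"x":0,"y":0,"z":-0.55,"wx":0,"wy":0,"wz":0},
    {"x":0,"y":0,"z":-0.7,"wx":0,"wy":0,"wz":0},
    {"x":0,"y":0,"z":-0.7,"wx":0,"wy":0,"wz":0}
  ],
  "hand": 1
}}

```text
t: 28.52
eef_pos: [0.4768, 0.006, 0.1882]
tool_rot: [-0.004, 0.992, -0.121, -0.023]
contact_force: [1.6, 0.5, -0.1]
gripper_width: 1.0
```

```bash
python3 - <<'E'
from h import *
import cv2
p,r=cur();o=monitor.get_obs();print(p,o['t'],o['gripper_width'],o['contact_force'])
n,_=qin();eye=fx(F,(-.0645,0,.066))
k,im=shot('w17')
for c in('wrist','scene','top'):
    if c!='wrist': cv2.imwrite(f'pics/{c}17.png',cams.read_camera(c)[:,:,::-1])
    pr=(lambda q:wproj(k,q)) if c=='wrist' else (lambda q:proj(c,q))
    for nm,q in(('pin',eye),('keeper_knob',fx(F,(.01,0,.118))),('bush',fx(F,(.015,0,.012)))): print(c,nm,pr(q).round(1),[(round(d['confidence'],2),d['location']) for d in finder.place_of(c,nm)[:4]])
for c in('scene','top'):
    for nm in('pill_jar','v_block','pliers'): print(c,nm,[(round(d['confidence'],2),d['location']) for d in finder.place_of(c,nm)[:1]])
a=cv2.imread('pics/top0.png').astype(int);b=cv2.imread('pics/top17.png').astype(int)
m=(abs(a-b).max(2)>40).astype('uint8')
for nm,(x,y,w,h) in dict(jar=(415,232,25,22),vb=(267,200,22,22),pl=(200,212,48,28)).items(): print(nm,m[y:y+h,x:x+w].mean())
E
```

```text
[0.47675032 0.00599254 0.18816467] 28.5167 0.9996614298255262 [ 1.5978916   0.54596818 -0.0898652 ]
wrist pin [318.8 174.3] [(0.97, [159.6, 15.9]), (0.74, [62.6, 278.8]), (0.67, [321.5, 174.9])]
wrist keeper_knob [319.3 100.9] [(0.78, [315.7, 98.0])]
wrist bush [318.9  93.1] []
scene pin [363.9 192.3] [(0.6, [282.3, 317.1]), (0.5, [282.8, 191.0]), (0.43, [365.0, 190.4])]
scene keeper_knob [346.3 165.6] [(0.75, [343.1, 167.2]), (0.47, [365.3, 193.3])]
scene bush [343.4 194.8] [(0.75, [344.9, 191.2])]
top pin [365.1 227.2] [(0.64, [222.1, 249.4]), (0.61, [365.7, 225.0]), (0.38, [326.7, 167.1])]
top keeper_knob [371.9 202.7] []
top bush [369.3 205.5] [(0.22, [306.6, 232.7])]
scene pill_jar [(0.85, [409.5, 183.4])]
scene v_block [(0.67, [283.0, 258.5])]
scene pliers [(0.82, [246.8, 316.2])]
top pill_jar [(0.75, [426.1, 241.3])]
top v_block [(0.53, [274.8, 207.8])]
top pliers [(0.62, [369.4, 202.1])]
jar 0.4618181818181818
vb 0.0
pl 0.0
```

```bash
python3 - <<'E'
import cv2,numpy as np
for c,(x,y,w,h) in dict(scene=(398,160,24,28),top=(412,228,32,32)).items():
    for i in ('0','10','17'):
        g=cv2.imread(f'pics/{c}{i}.png')[y:y+h,x:x+w]; hs=cv2.cvtColor(g,40)
        m=((hs[...,1]<40)&(hs[...,2]>(120))).astype('uint8'); ys,xs=np.nonzero(m)
        print(c,i,g.mean((0,1)).round(),m.sum(),xs.mean().round(1) if len(xs) else 0,ys.mean().round(1) if len(ys) else 0)
E
```

```text
scene 0 [109. 133. 149.] 217 11.8 12.9
scene 10 [ 89. 111. 127.] 191 12.7 12.2
scene 17 [ 96. 118. 134.] 188 12.7 11.9
top 0 [106. 134. 167.] 218 14.1 18.1
top 10 [107. 126. 142.] 0 0 0
top 17 [100. 119. 141.] 137 16.6 16.3
```

```bash
python3 -c "
from station import bot,monitor
print(bot.hand_in(),monitor.get_obs()['t'])"
```

```text
the job is handed in; nothing more can be done
the job is handed in; nothing more can be done
```

I finished the job and handed it in at about 29 s of the 64 s allowed. The bush sits on the base plate over the shaft, the keeper is shut, and the pin is down through eye and lug. The gripper is open and clear of everything.

**How it went:**
- **First bush grasp missed:** the fingers end about 38–40 mm behind the reported TCP, not at it as stated. They closed above the bush without touching anything; I corrected for the offset and the second grasp held.
- **Pin angle:** the arm could not reach the pose with the tool in line with the lug hole. I gripped the pin at 30° in the stand, so the tool stayed nearly upright during insertion.

**Last checks:**
- **Bush:** the wrist camera put it within 1 mm of the shaft axis. I released it about 1 mm above the plate by the TCP height.
- **Keeper:** it stood at 0.00–0.01 rad and did not move under a further 15 N push.
- **Pin:** it slid in freely until the collar met the eye. A further push gave about 31 N along the pin axis with almost no movement, so the collar is home.
- **After release:** the network found the pin within about 3 pixels of its expected place in all three cameras. It found the knob in the wrist and scene cameras.
- **V-block and pliers:** unchanged in the top picture.

**Checks that failed or disagreed:**
- The network missed the bush in the final wrist picture and misplaced it in the top one, where the keeper covers it. The scene camera found it within 4 pixels.
- The top camera's jar patch changed by 46%. I put that down to the arm's shadow: the jar moved less than 1 pixel in the scene picture, and no contact force showed.
- I could not look at the final state myself, because the 12-picture limit was used up.

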